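Nip a sandal sole in the draw-up press

TASK

Push the sandal sole that lies in the press fully home against the back stop of its table, gently. Then turn the press's handwheel anticlockwise (seen from above), letting your hand rise with it so that the wheel is never pulled or pressed hard along its stem, until the sole's top just bites on the springy pad above, and on by an eighth of a turn beyond that first bite and no more: nipped, not crushed. Leave it so, with the can, the hammer and the bowl beside the press left where they are.

Things in the scene. Friction and masses are not known exactly. Their poses are not given: they have to be found in the camera images.
- wheel_grip (a point): Centre of the press's handwheel, half-way up its rim: a solid-web disc of dark steel, 64 mm across, 15 mm thick, lying level on an upright stem on top of the press, about 305 mm above the bench at the start; free above and all round (frame 21 mm below its underside). z up along the stem; x, y turn with the wheel. Pinch it across its diameter from above; turn it in several grasps.
- wheel (a joint): Angle of the handwheel, rad: 0 at the start, growing anticlockwise seen from above, at most 6.8. Wheel, stem, lower table and sole rise together, 3.82 mm per rad. Moving it freely takes about 0.36 N m, mostly friction, which also holds the screw where it is left; friction may mask the load at rest, but the moment shifts by 0.038 N m per 10 N on the pad (0.08 at first bite, 0.146 per rad beyond).
- wheel_play (a joint): The wheel sits sprung on its stem: how far it is lifted (+) or pressed down (-) along the stem from its rest, m. Near 0 when the hand follows well; 1 mm for every 4 N of pull or push. More than 3.5 mm (14 N) either way strains it.
- press: Grey cast and steel frame of the press, base 270 x 170 mm; origin on the bench under the stem axis. x points level into the press, the direction to push the sole; z up. Above the table, frame and rods stay within 40 mm of the stem axis on the heel side (-x).
- press_stop (a point): Middle of the back stop's face, 8 mm above the press's lower table, on its centre line, 85 mm beyond the stem axis; axes as the press. The table is a steel plate 136 mm wide that ends 180 mm before the stop, top 75 mm above the bench at the start, 12 mm thick; it rises with the stem. Low guides beside the sole keep it straight, with 3 mm of play a side.
- sole_heel (a point): Rounded rear end of the sandal sole, half-way up its edge: the face to push. The sole is a flat brown and black slab, 200 mm long, 66 mm wide at the heel, 80 mm at the toe, 16 mm thick, about 0.22 kg, lying on the lower table 30 to 60 mm short of the stop. x points from heel to toe. When home the heel sticks out 20 mm beyond the table's front edge.
- anvil: Fixed arm over the sole, 25 mm thick; origin on the stem axis, at its underside, 155 mm above the bench. Under it hangs a rubber pad, 65 mm square, whose height is set anew each time and not measured: 3 to 14 mm of gap over the sole at the start. The pad is sprung: about 20 N at first bite, 10 N more per mm of rise; an eighth of a turn (3 mm) past the bite gives 50 N.
- sole_toe (a point): Rounded front end of the same sole, half-way up its edge; it must come to the back stop. x points from heel to toe.
- sole: The whole sandal sole; origin at the centre of its underside, x from heel to toe, z up.
- solvent_can: Metal can, 60 mm across, 110 mm tall, standing left of the press; origin under its centre. Leave alone.
- mallet: Hammer with a wooden handle, 260 mm long, lying right of the press; leave alone.
- rivet_bowl: Steel bowl, 84 mm across, 40 mm tall, left of the sole; leave alone.
Not all that is in view belongs to the job. What is shaped like the sole but turquoise or yellow is not meant.

How it is judged:
On the way:
1. the sole is home: its toe within 3 mm of the back stop, and not yet nipped (x of sole_toe in the frame of press_stop above -0.003 m and contact force between anvil and sole below 2 N), for 0.2 s.
At the end, for the whole second after the job is handed in: The sole lies at rest with its toe within 3 mm of the back stop, and is nipped between the table and the pad with 35 to 65 N (a sixteenth to three sixteenths of a turn beyond first bite) (contact force between anvil and sole between 35 and 65 N and x of sole_toe in the frame of press_stop above -0.003 m and linear speed of sole below 0.01 m/s); the robot touches nothing.
It fails at once if the sole is crushed: more than 80 N between pad and sole (contact force between anvil and sole above 80 N).
It fails at once if the wheel is pulled up along its stem by more than 3.5 mm (14 N) (value of joint wheel_play above 0.0035 m).
It fails at once if the wheel is pressed down along its stem by more than 3.5 mm (14 N) (value of joint wheel_play below -0.0035 m).
It fails at once if the sole is pushed with more than 25 N (contact force between the fingers and sole above 25 N).
It fails at once if the can, the hammer or the bowl beside the press is moved by more than 30 mm (distance of any of solvent_can, mallet, rivet_bowl from where it was at the start of the episode above 0.03 m).
It also fails if it takes over 72 s, if anything falls off the work surface, if the arm or the gripper's body presses on something with over 40 N, if the wrist force passes 120 N, or if a joint passes its speed limit or range.

ROBOT

A 6-joint arm with a two-finger parallel gripper is mounted at the origin on the work surface. World frame = base frame: x ahead of the robot, y to its left, z up, the work surface at z = 0. Lengths are in m, angles in rad, forces in N, time in s.
With the tool pointing down it reaches from about 0.35 to 1 m from the base axis. Payload 7.1 kg.
Tool frame: the origin (TCP) lies midway between the tips of the shut fingers; the grasp point (between the pads) lies 19 mm behind it; z points along the fingers, y is the line along which they close (so a half turn about z gives the same grasp; the last joint's range is limited). The gripper opens to 85 mm and grips with 20 to 120 N. Pads are 22 mm wide; open, the fingers measure 114 mm over their backs; the gripper's body (76 mm by 85 mm) begins 54 mm behind the grasp point. The pads swing forward as they close: fully open they stand 13 mm farther back than shut.
Start: joints at [1.112, 0.423, 1.63, -0, 1.089, -0.019], TCP at [0.266, 0.566, 0.194] pointing down, gripper open.
Joint ranges: [-3, 3], [-0.9, 2.11], [0.09, 2.58], [-1.31, 4.45], [0.11, 2.69], [-2.54, 2.54]. Speed limits (rad/s): [2.39, 2.39, 3.01, 3.14, 3.14, 3.14].

INTERFACE

Orientations are given as a rotation vector (axis times angle).
In Python, from station import arm gives the robot as it stands.
- The arm moves only by the tool jog_arm, never from a script. Its argument "steps" is a list of rows, each an object with "dr": the turn, a rotation vector about the world's x, y, z normalised to -1 to 1, where 1 is 45 degrees, a list of three; "slide": the shift along the world's x, y, z normalised to -1 to 1, where 1 is 4 cm, a list of three; "hand": the opening, from 0 (shut) to 1 (fully open). A call has 1 to 20 rows; each row shifts and turns the commanded pose from where the row before left it; what a row does not reach is not made up. A row lasts 1/8 s, in which the tool goes at most 62.5 mm and 10.7 degrees, less where a joint would pass 70% of its speed; a pose out of reach is approached as far as the arm can. A call with a number of a shift or a turn outside -1 to 1 is refused whole. A call with a gripper value outside its range is refused whole. The fingers move at their own pace and stop on an object; the grip force is fixed at half the most. Time passes only in rows, so rows that do not move let the fingers close. It gives the time, the measured TCP pose, the force, the opening and the grip force at its end, in the units of the state.
- arm.get_state(): the state, without advancing time (a new reading comes with each control period).
- arm.get_image(name): name is "scene" or "top" or "wrist"; returns a dict with "frame" (420x560x3 uint8, red, green, blue), "camera_matrix" (3x3 intrinsics, pixels), "view" (4x4, takes a point from world to camera coordinates). Camera axes: x right, y down, z forward; pixel columns grow to the right and rows downward; lengths in m; the calibration is good to about 2 mm. A picture is of the moment at which its call begins. There is no depth.
- arm.sign_off(): hands the job in; it is judged then, once.
The state is a dict: "clock": time; "joints": joint angles; "qd": joint speeds; "joint_efforts": joint torques, N m; "tcp_pos": TCP position; "eef_rot": TCP orientation; "ft_force": force on the tool from outside, world axes, zero at the start; "moment": the same for the moment, N m; "width": finger opening in m; "finger_force": force on a finger pad.
Only numpy, scipy, OpenCV 4.12 (cv2) and the standard library are available. Lean on these libraries where they do the work, as an engineer would, in place of code of your own. Each camera call takes 0.05 s, during which the arm holds its last target. There are 200 camera calls.

## Working session

There is one attempt and no reset: what is moved stays moved. The work goes in short steps, Python scripts to look and compute and a tool call to move; the robot and the scene stay as the last step left them, time stands still between calls to the robot, and variables do not carry over. Pictures are saved under pics/ and viewed, at most 10 in all, crops included, and the job is handed in when it is done.

Besides the shell and the picture viewer there is one more tool, called by a JSON object that holds its "api" and its "payload", one argument or row to a line. jog_arm: Moves the arm, as the interface text tells. Its arguments: {"type":"object","properties":{"steps":{"type":"array"}},"required":["steps"]}

```bash
ls; mkdir -p pics; cat > h.py <<'E'
import numpy as np,cv2
from station import arm
def snap(n,f):
    d=arm.get_image(n); cv2.imwrite(f,cv2.cvtColor(d['frame'],cv2.COLOR_RGB2BGR))
    np.savez(f[:-4]+'.npz',K=d['camera_matrix'],V=d['view']); return d
def onz(f,u,v,z):
    d=np.load(f); K,V=d['K'],d['V']; R,t=V[:3,:3],V[:3,3]; c=-R.T@t
    r=R.T@np.linalg.inv(K)@np.array([u,v,1.]); return c+r*(z-c[2])/r[2]
def proj(f,p):
    d=np.load(f); q=d['V'][:3,:3]@np.array(p)+d['V'][:3,3]; q=d['K']@q; return q[:2]/q[2]
E
python3 - <<'E'
from h import *
ims=[snap(n,f'pics/{n}0.png')for n in('scene','top','wrist')]
for n in('scene','top'):
    d=np.load(f'pics/{n}0.npz');print(n,d['K'].round(1).tolist(),(-d['V'][:3,:3].T@d['V'][:3,3]).round(3),d['V'].round(3).tolist())
print(arm.get_state())
E
```

```text
pics
scene [[482.3, 0.0, 281.8], [0.0, 482.3, 211.3], [0.0, 0.0, 1.0]] [ 1.25  -0.164  1.064] [[0.252, 0.968, -0.008, -0.147], [0.757, -0.202, -0.621, -0.319], [-0.603, 0.15, -0.784, 1.612], [0.0, 0.0, 0.0, 1.0]]
top [[540.1, 0.0, 281.0], [0.0, 540.1, 207.4], [0.0, 0.0, 1.0]] [0.491 0.014 1.26 ] [[-0.026, -0.999, 0.027, -0.007], [-0.998, 0.024, -0.064, 0.57], [0.063, -0.029, -0.998, 1.226], [0.0, 0.0, 0.0, 1.0]]
{'clock': 0.15, 'joints': array([ 1.11197888e+00,  4.23691716e-01,  1.63051034e+00,  1.21285658e-05,
        1.08861227e+00, -1.90073527e-02]), 'qd': array([ 0.00079841, -0.00167294, -0.00257488, -0.0005103 , -0.00118492,
        0.00160071]), 'joint_efforts': array([ 8.52802509e-05, -5.57767224e+01, -2.82018149e+01, -1.36077637e-05,
        4.70214334e-03, -2.54855797e-05]), 'tcp_pos': array([0.26587128, 0.56510355, 0.19330942]), 'eef_rot': array([-6.85240636e-01, -3.06564255e+00,  1.86032317e-03]), 'ft_force': array([-0.16259459, -0.20919758,  0.05005661]), 'moment': array([ 0.03638683,  0.03418334, -0.00825788]), 'finger_force': 0.0, 'width': 0.08532097296513132}
```

View pics/top0.png

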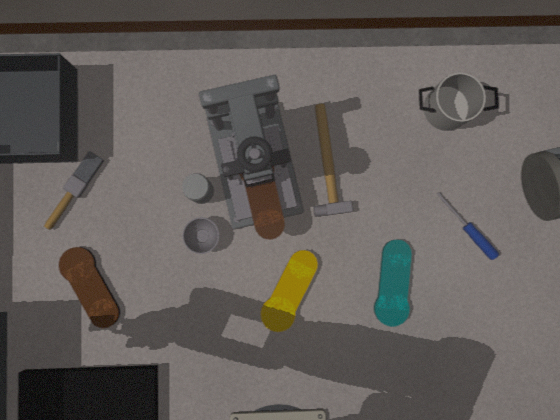

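View pics/scene0.png

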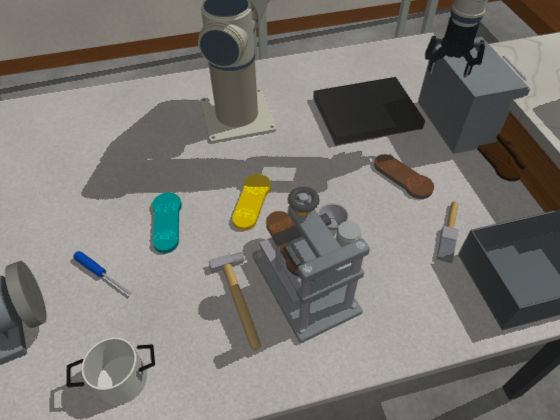

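The top view shows the press with its wheel at about (255,153), the sole heel at about (268,237), the bowl at (201,235), the can at (197,187) and the hammer at (325,160). I'll crop it for precision.

```bash
python3 - <<'E'
from h import *
im=cv2.imread('pics/top0.png')[65:250,170:365]
cv2.imwrite('pics/c0.png',cv2.resize(im,None,fx=4.1,fy=3.2*1.0,interpolation=cv2.INTER_CUBIC)[:600,:800])
f='pics/top0.npz'
for n,u,v,z in[('wheel',255,153,.305),('heel',268.5,238,.083),('bowl',201,235,.03),('can',197,187,.11),('c1',235,228,.01),('c2',301,213,.01)]:print(n,onz(f,u,v,z).round(4))
E
```

```text
wheel [0.6495 0.0307 0.305 ]
heel [0.4994 0.0093 0.083 ]
bowl [0.5105 0.1618 0.03  ]
can [0.6115 0.159  0.11  ]
c1 [0.5249 0.0858 0.01  ]
c2 [ 0.5559 -0.0677  0.01  ]
```

View pics/c0.png

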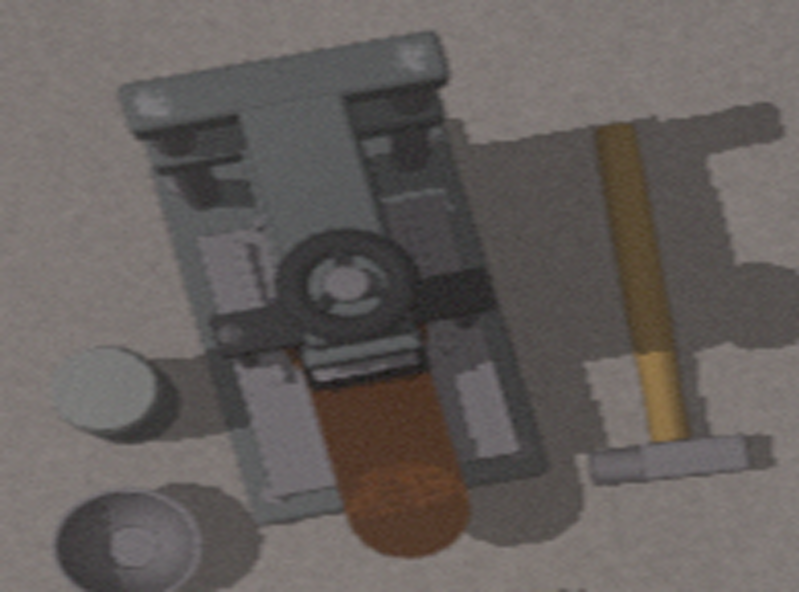

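```bash
python3 - <<'E'
from h import *
f='pics/top0.npz'
P=lambda x,y,z:onz(f,170+x/4.1,65+y/3.2,z)
def yaw(a,b,z,perp):
    d=(P(*b,z)-P(*a,z))[:2]; return np.arctan2(d[1],d[0])+(np.pi/2 if perp else 0)
print('front',yaw((260,522),(545,470),.01,1),'back',yaw((122,90),(433,35),.25,1),'bar',yaw((212,325),(490,275),.28,1),
 'rightedge',yaw((545,465),(455,150),.02,0),'leftedge',yaw((255,520),(150,140),.02,0),'arm',yaw((300,330),(245,125),.18,0),
 'soleL',yaw((352,500),(318,385),.091,0),'soleR',yaw((468,500),(430,380),.091,0))
print(P(348,285,.3125),P(408,556,.085),P(410,500,.091),P(352,500,.091),P(468,500,.091))
for p in[(120,85),(433,32)]:
  print([P(*p,z).round(3) for z in(.18,.25)])
E
```

```text
front 0.20520327916385717 back 0.2089747458837885 bar 0.2067970639192045 rightedge 0.1912091887945973 leftedge 0.19182633224615922 arm 0.1834542044943207 soleL 0.20362020043000065 soleR 0.21628660554038087
[0.64638636 0.0307881  0.3125    ] [0.49769078 0.00720163 0.085     ] [0.53543097 0.00526076 0.091     ] [0.53618681 0.03584132 0.091     ] [ 0.53467405 -0.02536335  0.091     ]
[array([0.798, 0.143, 0.18 ]), array([0.778, 0.134, 0.25 ])]
[array([ 0.829, -0.013,  0.18 ]), array([ 0.808, -0.011,  0.25 ])]
```

{"api": "jog_arm", "payload": {
  "steps": [
    {"dr": [0, 0, -0.159], "slide": [0.243, -0.716, 0], "hand": 0},
    {"dr": [0, 0, -0.159], "slide": [0.243, -0.716, 0], "hand": 0},
    {"dr": [0, 0, -0.159], "slide": [0.243, -0.716, 0], "hand": 0},
    {"dr": [0, 0, -0.159], "slide": [0.243, -0.716, 0], "hand": 0},
    {"dr": [0, 0, -0.159], "slide": [0.243, -0.716, 0], "hand": 0},
    {"dr": [0, 0, -0.159], "slide": [0.243, -0.716, 0], "hand": 0},
    {"dr": [0, 0, -0.159], "slide": [0.243, -0.716, 0], "hand": 0},
    {"dr": [0, 0, -0.159], "slide": [0.243, -0.716, 0], "hand": 0},
    {"dr": [0, 0, -0.159], "slide": [0.243, -0.716, 0], "hand": 0},
    {"dr": [0, 0, -0.159], "slide": [0.243, -0.716, 0], "hand": 0},
    {"dr": [0, 0, -0.159], "slide": [0.243, -0.716, 0], "hand": 0},
    {"dr": [0, 0, -0.159], "slide": [0.243, -0.716, 0], "hand": 0},
    {"dr": [0, 0, -0.159], "slide": [0.243, -0.716, 0], "hand": 0},
    {"dr": [0, 0, -0.159], "slide": [0.243, -0.716, 0], "hand": 0},
    {"dr": [0, 0, -0.159], "slide": [0.243, -0.716, 0], "hand": 0},
    {"dr": [0, 0, -0.159], "slide": [0.243, -0.716, 0], "hand": 0},
    {"dr": [0, 0, -0.159], "slide": [0.243, -0.716, 0], "hand": 0},
    {"dr": [0, 0, -0.159], "slide": [0.243, -0.716, 0], "hand": 0},
    {"dr": [0, 0, -0.159], "slide": [0.243, -0.716, 0], "hand": 0},
    {"dr": [0, 0, -0.159], "slide": [0.243, -0.716, 0], "hand": 0}
  ]
}}

```text
clock: 2.65
tcp_pos: [0.4606, -0.0083, 0.1938]
eef_rot: [-3.126, -0.314, 0.0]
ft_force: [0.7, 0.8, 0.7]
width: 0.0001
finger_force: 0.0
```

{"api": "jog_arm", "payload": {
  "steps": [
    {"dr": [0, 0, 0], "slide": [0, 0, -0.6], "hand": 0},
    {"dr": [0, 0, 0], "slide": [0, 0, -0.6], "hand": 0},
    {"dr": [0, 0, 0], "slide": [0, 0, -0.6], "hand": 0},
    {"dr": [0, 0, 0], "slide": [0, 0, -0.6], "hand": 0},
    {"dr": [0, 0, 0], "slide": [0, 0, -0.6], "hand": 0},
    {"dr": [0, 0, 0], "slide": [0, 0, 0], "hand": 0}
  ]
}}

```text
clock: 3.4
tcp_pos: [0.4589, -0.0072, 0.0726]
eef_rot: [-3.125, -0.32, 0.006]
ft_force: [-1.3, -0.2, 0.1]
width: -0.0004
finger_force: 0.0
```

```bash
python3 - <<'E'
from h import *
snap('top','pics/t1.png');snap('scene','pics/s1.png')
a=cv2.imread('pics/t1.png')[130:260,190:330];b=cv2.imread('pics/s1.png')[170:350,200:380]
cv2.imwrite('pics/v1.png',np.hstack([cv2.resize(a,(400,371)),cv2.resize(b,(371,371))]))
s=arm.get_state();print(s['ft_force'],s['moment'],s['tcp_pos'])
E
```

```text
[-0.1905671  -0.26505844 -0.65737388] [ 0.05429529  0.0492499  -0.02745366] [ 0.46058224 -0.00727712  0.07423416]
```

View pics/v1.png

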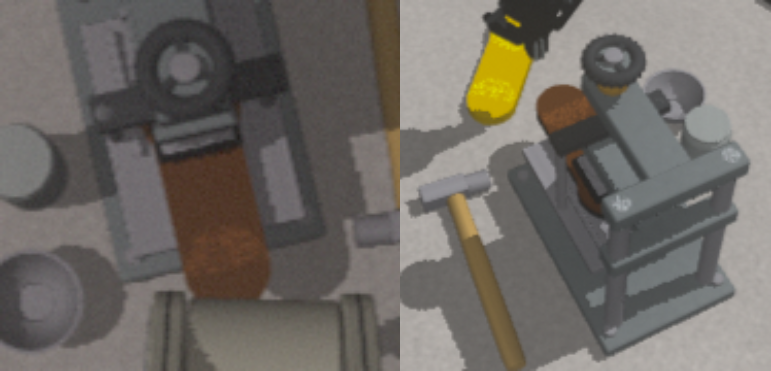

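{"api": "jog_arm", "payload": {
  "steps": [
    {"dr": [0, 0, 0], "slide": [0.1225, 0.025, 0], "hand": 0},
    {"dr": [0, 0, 0], "slide": [0.1225, 0.025, 0], "hand": 0},
    {"dr": [0, 0, 0], "slide": [0.1225, 0.025, 0], "hand": 0},
    {"dr": [0, 0, 0], "slide": [0.1, 0.02, 0], "hand": 0},
    {"dr": [0, 0, 0], "slide": [0.1, 0.02, 0], "hand": 0},
    {"dr": [0, 0, 0], "slide": [0.1, 0.02, 0], "hand": 0},
    {"dr": [0, 0, 0], "slide": [0.1, 0.02, 0], "hand": 0},
    {"dr": [0, 0, 0], "slide": [0.1, 0.02, 0], "hand": 0},
    {"dr": [0, 0, 0], "slide": [0.1, 0.02, 0], "hand": 0},
    {"dr": [0, 0, 0], "slide": [0.1, 0.02, 0], "hand": 0},
    {"dr": [0, 0, 0], "slide": [0.1, 0.02, 0], "hand": 0}
  ]
}}

```text
clock: 4.88
tcp_pos: [0.5074, 0.0022, 0.0739]
eef_rot: [-3.125, -0.32, -0.0]
ft_force: [0.3, -0.3, 0.4]
width: -0.0004
finger_force: 0.0
```

```bash
python3 - <<'E'
from h import *
s=arm.get_state();print(s['ft_force'],s['moment'],s['tcp_pos'])
E
```

```text
[ 0.27947026 -0.27778359  0.40357729] [-0.01863776 -0.03095534  0.00451628] [0.50743977 0.00218509 0.07390292]
```

{"api": "jog_arm", "payload": {
  "steps": [
    {"dr": [0, 0, 0], "slide": [0.049, 0.01, 0], "hand": 0},
    {"dr": [0, 0, 0], "slide": [0.049, 0.01, 0], "hand": 0},
    {"dr": [0, 0, 0], "slide": [0.049, 0.01, 0], "hand": 0},
    {"dr": [0, 0, 0], "slide": [0.049, 0.01, 0], "hand": 0},
    {"dr": [0, 0, 0], "slide": [0, 0, 0], "hand": 0}
  ]
}}

```text
clock: 5.5
tcp_pos: [0.5151, 0.0037, 0.0739]
eef_rot: [3.125, 0.32, 0.0]
ft_force: [-0.3, -0.0, -0.3]
width: 0.0001
finger_force: 0.0
```

{"api": "jog_arm", "payload": {
  "steps": [
    {"dr": [0, 0, 0], "slide": [0.025, 0.005, 0], "hand": 0},
    {"dr": [0, 0, 0], "slide": [0.025, 0.005, 0], "hand": 0},
    {"dr": [0, 0, 0], "slide": [0, 0, 0], "hand": 0}
  ]
}}

```text
clock: 5.88
tcp_pos: [0.5171, 0.0041, 0.074]
eef_rot: [3.125, 0.32, 0.0]
ft_force: [0.3, -0.1, -0.3]
width: 0.0005
finger_force: 0.0
```

```bash
python3 - <<'E'
from h import *
s=arm.get_state();print(s['ft_force'],s['moment'],s['tcp_pos'])
snap('top','pics/t2.png')
a=cv2.imread('pics/t2.png')[130:260,190:330]
cv2.imwrite('pics/v2.png',cv2.resize(a,(640,594),interpolation=cv2.INTER_CUBIC))
E
```

```text
[ 0.26442394 -0.0950353  -0.25378002] [-0.02360767 -0.03755371  0.04257163] [0.51712084 0.00411509 0.07395202]
```

View pics/v2.png

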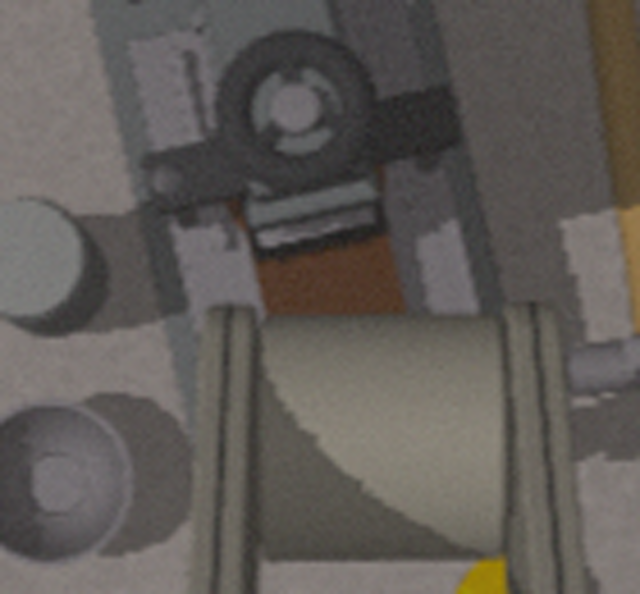

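The hand is over the heel, and the visible sole patch at about (330,280) is straight. There's no force yet, so I'll continue in small steps.

{"api": "jog_arm", "payload": {
  "steps": [
    {"dr": [0, 0, 0], "slide": [0.025, 0.005, 0], "hand": 0},
    {"dr": [0, 0, 0], "slide": [0.025, 0.005, 0], "hand": 0},
    {"dr": [0, 0, 0], "slide": [0.025, 0.005, 0], "hand": 0}
  ]
}}

```text
clock: 6.3
tcp_pos: [0.5201, 0.0047, 0.0739]
eef_rot: [3.125, 0.32, 0.0]
ft_force: [-0.4, -0.2, 0.3]
width: -0.0002
finger_force: 0.0
```

{"api": "jog_arm", "payload": {
  "steps": [
    {"dr": [0, 0, 0], "slide": [0.025, 0.005, 0], "hand": 0},
    {"dr": [0, 0, 0], "slide": [0.025, 0.005, 0], "hand": 0}
  ]
}}

```text
clock: 6.55
tcp_pos: [0.5221, 0.0051, 0.0739]
eef_rot: [-3.125, -0.32, -0.0]
ft_force: [0.9, 0.5, -0.3]
width: 0.0002
finger_force: 0.0
```

{"api": "jog_arm", "payload": {
  "steps": [
    {"dr": [0, 0, 0], "slide": [0.018, 0.004, 0], "hand": 0}
  ]
}}

```text
clock: 6.68
tcp_pos: [0.5228, 0.0053, 0.0739]
eef_rot: [-3.125, -0.32, -0.0]
ft_force: [-0.2, -1.1, 1.1]
width: 0.0001
finger_force: 0.0
```

{"api": "jog_arm", "payload": {
  "steps": [
    {"dr": [0, 0, 0], "slide": [0.018, 0.004, 0], "hand": 0}
  ]
}}

```text
clock: 6.8
tcp_pos: [0.5235, 0.0055, 0.0739]
eef_rot: [-3.125, -0.32, 0.0]
ft_force: [-0.0, -0.8, -0.2]
width: -0.0001
finger_force: 0.0
```

{"api": "jog_arm", "payload": {
  "steps": [
    {"dr": [0, 0, 0], "slide": [0.015, 0.003, 0], "hand": 0}
  ]
}}

```text
clock: 6.92
tcp_pos: [0.5241, 0.0056, 0.0739]
eef_rot: [-3.125, -0.32, 0.0]
ft_force: [0.1, -0.4, -0.9]
width: -0.0002
finger_force: 0.0
```

{"api": "jog_arm", "payload": {
  "steps": [
    {"dr": [0, 0, 0], "slide": [0.015, 0.003, 0], "hand": 0}
  ]
}}

```text
clock: 7.05
tcp_pos: [0.5246, 0.0057, 0.0739]
eef_rot: [3.125, 0.32, -0.0]
ft_force: [0.2, 0.6, -0.0]
width: -0.0
finger_force: 0.0
```

```bash
python3 - <<'E'
from h import *
snap('scene','pics/s3.png');snap('wrist','pics/w3.png')
b=cv2.imread('pics/s3.png')[170:290,230:350];a=cv2.imread('pics/w3.png')
cv2.imwrite('pics/v3.png',np.hstack([cv2.resize(b,(400,400),interpolation=cv2.INTER_CUBIC),cv2.resize(a,(400,400))]))
print(proj('pics/s3.npz',(.5246+.98*.011,.0057+.2*.011,.083)),proj('pics/s3.npz',(.5246,.0057,.0739)))
E
```

```text
[279.57470658 224.50338164] [277.74117043 223.55625467]
```

View pics/v3.png

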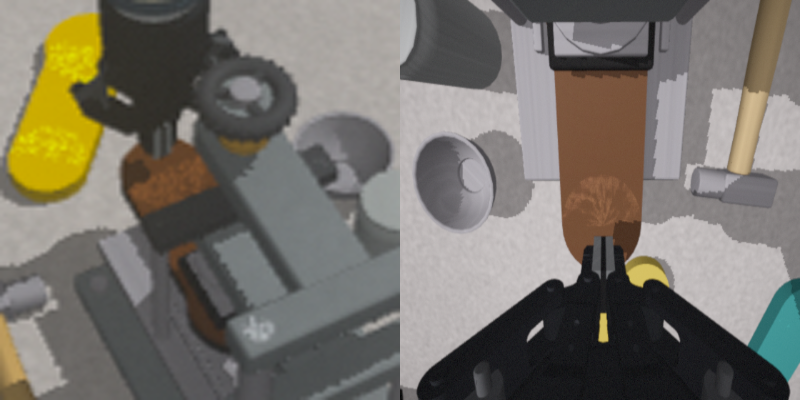

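```bash
python3 - <<'E'
from h import *
f='pics/w3.npz';d=np.load(f);print('cam',-d['V'][:3,:3].T@d['V'][:3,3],d['V'][2,:3])
W=lambda x,y,z:onz(f,(x-400)*1.4,y*1.05,z)
u=np.array([.98,.199]);st=np.array([.646,.031])
S=lambda p:((p[:2]-st)@u, (p[:2]-st)@np.array([-u[1],u[0]]))
for n,x,y,z in[('tableL',527,179,.075),('tableR',680,179,.075),('soleL',563,235,.091),('soleR',641,235,.091),('heel',597,266,.091),('heel lo',597,266,.075)]:print(n,S(W(x,y,z)))
for s in(-.115,-.12,-.125,-.13):
  p=proj(f,[*(st+u*s),.091]);print(s,p[0]/1.4+400,p[1]/1.05)
p=proj(f,[.5246,.0057,.0739]);print(p[0]/1.4+400,p[1]/1.05)
im=cv2.imread('pics/w3.png')[220:300,220:345]
cv2.imwrite('pics/v4.png',cv2.resize(im,None,fx=6,fy=6,interpolation=cv2.INTER_CUBIC))
E
```

```text
cam [0.6014549  0.02011781 0.25330159] [-0.29760646 -0.0613693  -0.95271413]
tableL (np.float64(-0.0913763198648222), np.float64(0.06388813297230692))
tableR (np.float64(-0.09083684877233622), np.float64(-0.06846324945062705))
soleL (np.float64(-0.12349197060534688), np.float64(0.03157941569305846))
soleR (np.float64(-0.1232205443706563), np.float64(-0.033893327585500746))
heel (np.float64(-0.14561321339613595), np.float64(0.0031424260914784397))
heel lo (np.float64(-0.1554510422638553), np.float64(0.003629666336205154))
-0.115 600.6241334648207 222.72831848896777
-0.12 600.6211863803381 230.10932811852763
-0.125 600.6182894129904 237.36481876252654
-0.13 600.6154412951429 244.49796522706328
601.5228734450521 225.04061493710776
```

View pics/v4.png

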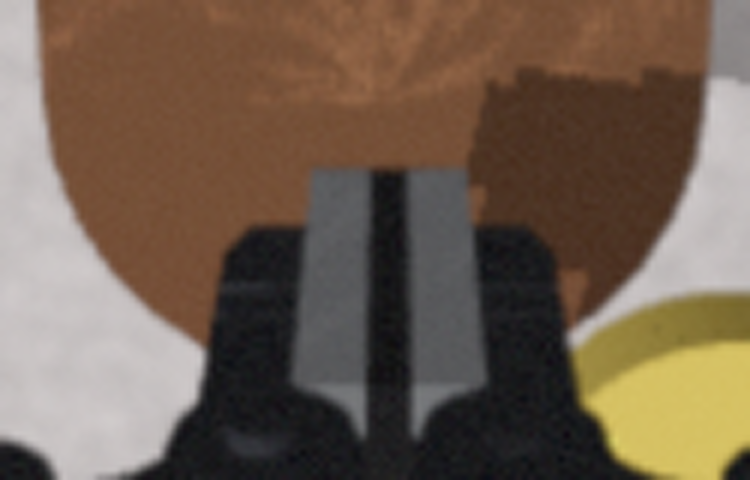

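```bash
python3 - <<'E'
from h import *
print('pred tip s1',proj('pics/s1.npz',(.4606,-.0073,.074)),'z.091',proj('pics/s1.npz',(.4606,-.0073,.091)),'pred s0 tip',proj('pics/scene0.npz',(.2659,.5651,.1933)))
g=cv2.imread('pics/s1.png')
x,y=proj('pics/s1.npz',(.4606,-.0073,.074)).round().astype(int)
h=g[y-20:y+8,x-12:x+13]
print('max-min'); 
for r,row in zip(range(y-20,y+8),h): print(r,' '.join(f'{int(p[0]):3d}/{int(p[2]):3d}' for p in row[::2]))
print(x-12)
E
```

```text
pred tip s1 [267.00633193 205.84409629] z.091 [266.7986714  201.75174851] pred s0 tip [443.67584663  88.8626412 ]
max-min
186  43/ 50  46/ 51  45/ 51  44/ 50  44/ 51  45/ 51  44/ 50  44/ 49  46/ 52 149/158 159/168 158/167 160/170
187  44/ 50  45/ 52  44/ 50  45/ 51  44/ 51  46/ 53  45/ 52  46/ 53  49/ 54 153/162 160/169 163/173 162/171
188  44/ 50  46/ 52  44/ 51  43/ 50  46/ 52  43/ 49  53/ 58  53/ 57  62/ 66 158/167 158/168 162/172 163/173
189  45/ 50  45/ 51  45/ 52  45/ 50  46/ 52  49/ 54  57/ 62  74/ 76  62/ 67 157/166 158/168 160/170 161/171
190  44/ 68  46/ 51  44/ 66  43/ 51  45/ 51  65/ 69  49/ 55  78/ 79  62/ 66 159/170 164/174 162/171 156/165
191  29/132  41/ 87  30/124  44/ 50  44/ 51  78/ 80  53/ 59  80/ 82  62/ 67 158/168 164/173 162/171 159/169
192   0/203   0/173   0/182  46/ 52  46/ 51  81/ 81  58/ 63  86/ 86  62/ 67 161/171 163/171 159/168 156/165
193   0/211   0/213   0/201  43/ 55  42/ 51  78/ 80  59/ 63  85/ 86  63/ 67 166/176 164/173 160/171 158/167
194   0/211   0/204   0/200  40/ 86  44/ 52  76/ 78  59/ 63  84/ 86  77/ 82 164/174 162/172 167/176 163/173
195   
[... 1349 characters left out ...]
 167/177 169/178 168/178 165/174 163/173 163/172
208   0/200   0/200   0/187 116/159 162/172 159/169 165/174 167/177 166/176 166/176 163/175 162/173 164/174
209   0/200   0/201   0/176 144/167 163/172 161/170 166/176 167/178 164/174 164/172 162/173 165/175 167/176
210   0/200   0/200   5/167 148/169 162/173 165/175 166/176 167/178 165/175 165/173 154/165 154/166 156/169
211   0/199   0/201  14/151 159/172 162/173 164/174 162/172 164/175 166/176 151/163 100/133  76/119  66/114
212   0/200   0/200  27/145 167/177 164/173 162/171 160/169 163/172 155/168  64/109  46/ 99  45/ 98  47/ 99
213   0/202   0/199  63/145 165/175 165/175 161/170 162/172 156/167  61/108  46/100  44/ 98  46/100  46/ 99
255
```

```bash
python3 - <<'E'
from h import *
f='pics/s1.npz'
print('wheel pred',proj(f,(.6464,.0308,.3125)),'obs 303.8 199')
print('can',onz('pics/top0.npz',197,187,.11),proj(f,onz('pics/top0.npz',197,187,.11)),'obs',200+(709-400)*180/371,170+125*180/371)
print('heel top pred',proj(f,(.497,.0005,.091)),'obs',200+(560-400)*180/371,170+86*180/371)
for n in('s1','t1'):
  V=np.load(f'pics/{n}.npz')['V'];V0=np.load({'s1':'pics/scene0.npz','t1':'pics/top0.npz'}[n])['V'];print(abs(V-V0).max())
print(proj('pics/t1.npz',(.4606,-.0073,.15)))
from scipy.spatial.transform import Rotation as R
s=arm.get_state();print(s['tcp_pos'],s['joints'],R.from_rotvec(s['eef_rot']).as_matrix().round(3).tolist())
E
```

```text
wheel pred [302.7391541  196.80322437] obs 303.8 199
can [0.61150734 0.15903394 0.11      ] [346.9555746  229.22482744] obs 349.9191374663073 230.6469002695418
heel top pred [273.04139695 211.69166766] obs 277.6280323450135 211.72506738544473
0.0
0.0
[277.2263058  256.52384002]
[0.5247065  0.00568566 0.07394227] [-1.18334711e-02  4.55815040e-01  1.92867075e+00 -2.48850721e-05
  7.57052619e-01  1.35472157e+00] [[0.979, 0.203, 0.0], [0.203, -0.979, -0.0], [0.0, 0.0, -1.0]]
```

```bash
python3 - <<'E'
from h import *
from scipy.optimize import fsolve
u=np.array([.979,.203,0]);z=np.array([0,0,1.])
t1=np.array([.4606,-.0073,.0742]);t3=np.array([.5247,.0057,.0739])
F=lambda q:[proj('pics/s1.npz',t1+q[0]*u+q[1]*z)[1]-198.5,proj('pics/w3.npz',t3+q[0]*u+q[1]*z)[1]-248]
print(fsolve(F,[0,.01]))
d=np.load('pics/wrist0.npz');print(proj('pics/wrist0.npz',[.2659,.5651,.1933]))
E
```

```text
[0.01235615 0.04325564]
[285.85625517 234.40611757]
```

{"api": "jog_arm", "payload": {
  "steps": [
    {"dr": [0, 0, 0], "slide": [-0.3, -0.06, 0], "hand": 0},
    {"dr": [0, 0, 0], "slide": [-0.6, -0.12, 0], "hand": 0},
    {"dr": [0, 0, 0], "slide": [-0.6, -0.12, 0], "hand": 0},
    {"dr": [0, 0, 0], "slide": [-0.2, -0.04, 0], "hand": 0},
    {"dr": [0, 0, 0], "slide": [0, 0, 0], "hand": 0}
  ]
}}

```text
clock: 7.78
tcp_pos: [0.4565, -0.008, 0.0741]
eef_rot: [3.125, 0.32, 0.0]
ft_force: [1.0, 0.6, -0.4]
width: -0.0002
finger_force: 0.0
```

```bash
python3 - <<'E'
from h import *
snap('scene','pics/s5.png');snap('wrist','pics/w5.png');s=arm.get_state();print(s['tcp_pos'],s['ft_force'])
b=cv2.imread('pics/s5.png')[150:250,220:320];a=cv2.imread('pics/w5.png')
cv2.imwrite('pics/v5.png',np.hstack([cv2.resize(b,(400,400),interpolation=cv2.INTER_CUBIC),cv2.resize(a,(400,400))]))
print(proj('pics/w5.npz',s['tcp_pos']),proj('pics/s5.npz',s['tcp_pos']))
E
```

```text
[ 0.45773155 -0.00791197  0.07419424] [-0.04808263  0.63814704 -0.35999841]
[282.21946432 235.57158473] [266.5264689  205.03095393]
```

View pics/v5.png

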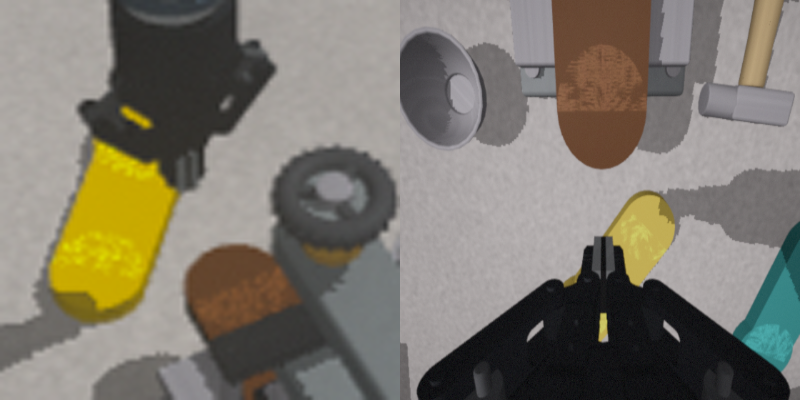

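The wrist view shows the fingertips at (603,237) with the heel at (602,167) unmoved. The visible tips ride about 30 mm above the nominal TCP, so they passed over the sole. I'll lower the hand and push again.

{"api": "jog_arm", "payload": {
  "steps": [
    {"dr": [0, 0, 0], "slide": [0, 0, -0.3], "hand": 0},
    {"dr": [0, 0, 0], "slide": [0, 0, -0.3], "hand": 0},
    {"dr": [0, 0, 0], "slide": [0, 0, -0.25], "hand": 0},
    {"dr": [0, 0, 0], "slide": [0.12, 0.024, 0], "hand": 0},
    {"dr": [0, 0, 0], "slide": [0.12, 0.024, 0], "hand": 0},
    {"dr": [0, 0, 0], "slide": [0.12, 0.024, 0], "hand": 0},
    {"dr": [0, 0, 0], "slide": [0.075, 0.015, 0], "hand": 0},
    {"dr": [0, 0, 0], "slide": [0.075, 0.015, 0], "hand": 0},
    {"dr": [0, 0, 0], "slide": [0.075, 0.015, 0], "hand": 0},
    {"dr": [0, 0, 0], "slide": [0.075, 0.015, 0], "hand": 0},
    {"dr": [0, 0, 0], "slide": [0.075, 0.015, 0], "hand": 0},
    {"dr": [0, 0, 0], "slide": [0.075, 0.015, 0], "hand": 0}
  ]
}}

```text
clock: 9.38
tcp_pos: [0.4888, -0.0014, 0.0398]
eef_rot: [-3.125, -0.32, 0.001]
ft_force: [-3.6, -1.0, 2.4]
width: -0.0001
finger_force: 1.5
```

{"api": "jog_arm", "payload": {
  "steps": [
    {"dr": [0, 0, 0], "slide": [0.075, 0.015, 0], "hand": 0},
    {"dr": [0, 0, 0], "slide": [0.075, 0.015, 0], "hand": 0},
    {"dr": [0, 0, 0], "slide": [0.075, 0.015, 0], "hand": 0}
  ]
}}

```text
clock: 9.75
tcp_pos: [0.498, 0.0004, 0.0399]
eef_rot: [-3.125, -0.32, 0.001]
ft_force: [-2.8, -0.2, 0.9]
width: 0.0001
finger_force: 1.3
```

```bash
cat >> h.py <<'E'
def brown(f,zt=.091):
    g=cv2.imread(f).astype(int); m=((g[:,:,2]-g[:,:,0]>25)&(g[:,:,2]>45)&(g[:,:,2]-g[:,:,1]>12)).astype(np.uint8)
    m=cv2.morphologyEx(m,cv2.MORPH_OPEN,np.ones((3,3)));n,l,st,c=cv2.connectedComponentsWithStats(m); return l,st,c
E
python3 - <<'E'
from h import *
s=arm.get_state();print(s['tcp_pos'],s['ft_force'])
snap('wrist','pics/w6.png')
for f in('pics/w5.png','pics/w6.png'):
  l,st,c=brown(f);[print(f,a,b.round()) for a,b in zip(st[1:],c[1:]) if a[4]>800]
print(onz('pics/w5.npz',(602-400)*1.4,167*1.05,.091))
E
```

```text
[4.97973440e-01 3.92088592e-04 3.98675784e-02] [-2.83245044 -0.24491486  0.86140655]
pics/w5.png [  213     0   139   178 21326] [282.  80.]
pics/w5.png [ 474    0   63   91 3391] [504.  44.]
pics/w5.png [ 286  201   99   99 5274] [340. 244.]
pics/w6.png [  192     0   177   258 38399] [281. 117.]
pics/w6.png [ 493    0   67  155 5958] [532.  83.]
pics/w6.png [ 315  260   78   49 2377] [354. 282.]
[5.00487525e-01 3.99748958e-04 9.10000000e-02]
```

{"api": "jog_arm", "payload": {
  "steps": [
    {"dr": [0, 0, 0], "slide": [0.06, 0.012, 0], "hand": 0},
    {"dr": [0, 0, 0], "slide": [0.06, 0.012, 0], "hand": 0},
    {"dr": [0, 0, 0], "slide": [0.06, 0.012, 0], "hand": 0},
    {"dr": [0, 0, 0], "slide": [0.06, 0.012, 0], "hand": 0},
    {"dr": [0, 0, 0], "slide": [0.06, 0.012, 0], "hand": 0},
    {"dr": [0, 0, 0], "slide": [0.04, 0.008, 0], "hand": 0}
  ]
}}

```text
clock: 10.55
tcp_pos: [0.5119, 0.0031, 0.0399]
eef_rot: [3.125, 0.32, 0.0]
ft_force: [-2.4, -1.4, 0.1]
width: -0.0
finger_force: 1.0
```

{"api": "jog_arm", "payload": {
  "steps": [
    {"dr": [0, 0, 0], "slide": [0.025, 0.005, 0], "hand": 0},
    {"dr": [0, 0, 0], "slide": [0.025, 0.005, 0], "hand": 0},
    {"dr": [0, 0, 0], "slide": [0.025, 0.005, 0], "hand": 0}
  ]
}}

```text
clock: 10.92
tcp_pos: [0.5147, 0.0037, 0.0399]
eef_rot: [3.125, 0.32, 0.0]
ft_force: [-1.7, -0.9, 0.9]
width: -0.0004
finger_force: 1.0
```

{"api": "jog_arm", "payload": {
  "steps": [
    {"dr": [0, 0, 0], "slide": [0.02, 0.004, 0], "hand": 0},
    {"dr": [0, 0, 0], "slide": [0.02, 0.004, 0], "hand": 0}
  ]
}}

```text
clock: 11.18
tcp_pos: [0.5163, 0.004, 0.0399]
eef_rot: [-3.125, -0.32, -0.0]
ft_force: [-1.6, -0.2, 1.0]
width: 0.0001
finger_force: 1.0
```

{"api": "jog_arm", "payload": {
  "steps": [
    {"dr": [0, 0, 0], "slide": [0.02, 0.004, 0], "hand": 0},
    {"dr": [0, 0, 0], "slide": [0.02, 0.004, 0], "hand": 0},
    {"dr": [0, 0, 0], "slide": [0.02, 0.004, 0], "hand": 0}
  ]
}}

```text
clock: 11.55
tcp_pos: [0.5187, 0.0045, 0.0399]
eef_rot: [3.125, 0.32, -0.0]
ft_force: [-2.3, -0.3, 1.4]
width: -0.0002
finger_force: 1.0
```

{"api": "jog_arm", "payload": {
  "steps": [
    {"dr": [0, 0, 0], "slide": [0.02, 0.004, 0], "hand": 0},
    {"dr": [0, 0, 0], "slide": [0.02, 0.004, 0], "hand": 0}
  ]
}}

```text
clock: 11.8
tcp_pos: [0.5203, 0.0048, 0.0399]
eef_rot: [3.125, 0.32, -0.0]
ft_force: [-2.9, -0.0, -0.0]
width: 0.0
finger_force: 1.0
```

{"api": "jog_arm", "payload": {
  "steps": [
    {"dr": [0, 0, 0], "slide": [0.02, 0.004, 0], "hand": 0}
  ]
}}

```text
clock: 11.92
tcp_pos: [0.5211, 0.005, 0.0399]
eef_rot: [3.125, 0.32, -0.0]
ft_force: [-1.8, -0.9, 0.7]
width: 0.0001
finger_force: 1.0
```

{"api": "jog_arm", "payload": {
  "steps": [
    {"dr": [0, 0, 0], "slide": [0.02, 0.004, 0], "hand": 0}
  ]
}}

```text
clock: 12.05
tcp_pos: [0.5219, 0.0051, 0.0399]
eef_rot: [-3.125, -0.32, 0.0]
ft_force: [-2.4, -0.5, 0.8]
width: 0.0001
finger_force: 1.0
```

{"api": "jog_arm", "payload": {
  "steps": [
    {"dr": [0, 0, 0], "slide": [0.02, 0.004, 0], "hand": 0}
  ]
}}

```text
clock: 12.18
tcp_pos: [0.5227, 0.0053, 0.0399]
eef_rot: [-3.125, -0.32, 0.0]
ft_force: [-1.6, 0.3, 0.7]
width: -0.0003
finger_force: 1.0
```

{"api": "jog_arm", "payload": {
  "steps": [
    {"dr": [0, 0, 0], "slide": [0.015, 0.003, 0], "hand": 0}
  ]
}}

```text
clock: 12.3
tcp_pos: [0.5233, 0.0054, 0.0399]
eef_rot: [3.125, 0.32, 0.0]
ft_force: [-1.8, -1.1, 1.2]
width: 0.0
finger_force: 1.0
```

{"api": "jog_arm", "payload": {
  "steps": [
    {"dr": [0, 0, 0], "slide": [0.015, 0.003, 0], "hand": 0}
  ]
}}

```text
clock: 12.42
tcp_pos: [0.5239, 0.0055, 0.0399]
eef_rot: [3.125, 0.32, -0.0]
ft_force: [-2.5, -1.5, -0.4]
width: 0.0002
finger_force: 1.0
```

{"api": "jog_arm", "payload": {
  "steps": [
    {"dr": [0, 0, 0], "slide": [0.015, 0.003, 0], "hand": 0}
  ]
}}

```text
clock: 12.55
tcp_pos: [0.5245, 0.0056, 0.0399]
eef_rot: [3.125, 0.32, -0.0]
ft_force: [-2.0, -0.0, 0.5]
width: -0.0002
finger_force: 1.0
```

{"api": "jog_arm", "payload": {
  "steps": [
    {"dr": [0, 0, 0], "slide": [0.015, 0.003, 0], "hand": 0}
  ]
}}

```text
clock: 12.68
tcp_pos: [0.5251, 0.0058, 0.0399]
eef_rot: [3.125, 0.32, 0.0]
ft_force: [-2.0, -0.3, 0.6]
width: 0.0002
finger_force: 1.0
```

```bash
python3 - <<'E'
from h import *
s=arm.get_state();print(s['tcp_pos'],s['ft_force'],s['finger_force'])
snap('wrist','pics/w7.png')
g=cv2.imread('pics/w7.png'); print(g[130:230:2,200].tolist()[::1])
print(proj('pics/w7.npz',(.5227+.011+.98*.015-.0,.01+.065,.075)))
E
```

```text
[0.5251143  0.005769   0.03992773] [-2.03315522 -0.25051748  0.57071835] 1.006298353895545
[[178, 172, 175], [179, 173, 176], [180, 174, 177], [179, 174, 177], [179, 173, 176], [178, 172, 175], [179, 174, 177], [178, 172, 176], [180, 173, 176], [179, 172, 176], [180, 174, 178], [181, 174, 178], [178, 172, 176], [181, 175, 179], [181, 173, 177], [180, 173, 177], [181, 174, 178], [179, 173, 177], [180, 175, 178], [178, 173, 177], [179, 174, 176], [180, 174, 177], [178, 174, 176], [179, 174, 178], [179, 172, 177], [178, 172, 176], [178, 172, 175], [179, 172, 176], [179, 173, 177], [178, 172, 175], [178, 173, 176], [176, 171, 175], [176, 170, 174], [177, 171, 174], [177, 172, 174], [176, 172, 175], [176, 171, 173], [162, 157, 159], [182, 180, 185], [193, 192, 198], [192, 192, 197], [193, 193, 198], [192, 191, 196], [190, 189, 194], [190, 189, 195], [188, 188, 192], [188, 188, 194], [190, 189, 195], [189, 189, 194], [191, 192, 197]]
[156.58503065 196.57408259]
```

{"api": "jog_arm", "payload": {
  "steps": [
    {"dr": [0, 0, 0], "slide": [0.018, 0.004, 0], "hand": 0},
    {"dr": [0, 0, 0], "slide": [0.018, 0.004, 0], "hand": 0}
  ]
}}

```text
clock: 12.98
tcp_pos: [0.5253, 0.0059, 0.0398]
eef_rot: [3.125, 0.32, -0.004]
ft_force: [-6.2, -2.7, 5.4]
width: 0.0001
finger_force: 3.6
```

{"api": "jog_arm", "payload": {
  "steps": [
    {"dr": [0, 0, 0], "slide": [0.018, 0.004, 0], "hand": 0}
  ]
}}

```text
clock: 13.1
tcp_pos: [0.5254, 0.0059, 0.0398]
eef_rot: [3.125, 0.321, -0.006]
ft_force: [-9.9, -2.7, 7.5]
width: -0.0003
finger_force: 4.8
```

{"api": "jog_arm", "payload": {
  "steps": [
    {"dr": [0, 0, 0], "slide": [0.018, 0.004, 0], "hand": 0}
  ]
}}

```text
clock: 13.22
tcp_pos: [0.5253, 0.006, 0.0397]
eef_rot: [3.125, 0.321, -0.008]
ft_force: [-11.0, -3.9, 9.2]
width: 0.0
finger_force: 5.9
```

{"api": "jog_arm", "payload": {
  "steps": [
    {"dr": [0, 0, 0], "slide": [0.018, 0.004, 0], "hand": 0}
  ]
}}

```text
clock: 13.35
tcp_pos: [0.5253, 0.006, 0.0397]
eef_rot: [-3.125, -0.321, 0.01]
ft_force: [-13.7, -5.2, 11.1]
width: -0.0002
finger_force: 6.8
```

{"api": "jog_arm", "payload": {
  "steps": [
    {"dr": [0, 0, 0], "slide": [0.018, 0.004, 0], "hand": 0}
  ]
}}

```text
clock: 13.48
tcp_pos: [0.5252, 0.0061, 0.0396]
eef_rot: [3.125, 0.321, -0.013]
ft_force: [-14.6, -5.5, 13.2]
width: 0.0
finger_force: 8.1
```

```bash
python3 - <<'E'
from h import *
f='pics/w7.npz'
e=onz(f,200,205,.075);u=np.array([.98,.199]);t=np.array([.5251,.0058]);print('edge ahead of tcp',(e[:2]-t)@u)
g=cv2.imread('pics/w7.png')[170:310,200:370];cv2.imwrite('pics/v7.png',cv2.resize(g,None,fx=4,fy=4,interpolation=cv2.INTER_CUBIC))
for a in(0,.005,.01,.015,.02):print(a,proj(f,[*(t+a*u),.091]),proj(f,[*(t+a*u),.06]))
E
```

```text
edge ahead of tcp 0.03223343157719197
0 [281.39516678 277.74701338] [281.90174893 249.67714846]
0.005 [281.4056702  268.70082678] [281.91489532 241.92167469]
0.01 [281.41639707 259.46219663] [281.92827348 234.02947563]
0.015 [281.42735458 250.02491599] [281.94188959 225.99690353]
0.02 [281.43855027 240.38250811] [281.95575005 217.82017969]
```

View pics/v7.png

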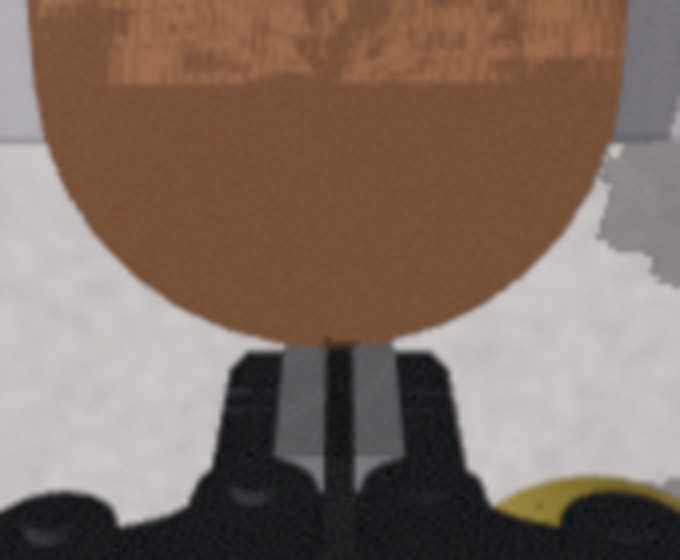

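The picture shows the heel round at (340,345) with the fingertips directly behind it. The push force rose to about 15 N with no motion, and the heel-to-table-edge gap is about 21 mm, so the sole is home. I'll retreat and go up.

{"api": "jog_arm", "payload": {
  "steps": [
    {"dr": [0, 0, 0], "slide": [-0.25, -0.05, 0], "hand": 0},
    {"dr": [0, 0, 0], "slide": [-0.25, -0.05, 0], "hand": 0},
    {"dr": [0, 0, 0], "slide": [-0.35, -0.07, 0], "hand": 0},
    {"dr": [0, 0, 0], "slide": [0, 0, 0.8], "hand": 0},
    {"dr": [0, 0, -0.114], "slide": [0, 0, 0.8], "hand": 0},
    {"dr": [0, 0, -0.114], "slide": [0, 0, 0.8], "hand": 0},
    {"dr": [0, 0, -0.114], "slide": [0, 0, 0.8], "hand": 0},
    {"dr": [0, 0, -0.114], "slide": [0, 0, 0.8], "hand": 0},
    {"dr": [0, 0, -0.114], "slide": [0, 0, 0.8], "hand": 0},
    {"dr": [0, 0, -0.114], "slide": [0, 0, 0.8], "hand": 0},
    {"dr": [0, 0, -0.114], "slide": [0, 0, 0.8], "hand": 0},
    {"dr": [0, 0, -0.114], "slide": [0, 0, 0.8], "hand": 0},
    {"dr": [0, 0, -0.114], "slide": [0, 0, 0.8], "hand": 0},
    {"dr": [0, 0, -0.114], "slide": [0, 0, 0.8], "hand": 0},
    {"dr": [0, 0, -0.114], "slide": [0, 0, 0], "hand": 0},
    {"dr": [0, 0, 0], "slide": [0, 0, 0], "hand": 0}
  ]
}}

```text
clock: 15.48
tcp_pos: [0.4949, -0.0001, 0.3918]
eef_rot: [-2.906, 1.194, -0.0]
ft_force: [-0.1, -0.5, -0.2]
width: 0.0002
finger_force: 0.0
```

```bash
python3 - <<'E'
from h import *
s=arm.get_state();print(s['tcp_pos'],s['ft_force'],s['moment'],s['joints'].round(3),s['eef_rot'])
snap('scene','pics/s8.png');g=cv2.imread('pics/s8.png')
print(proj('pics/s8.npz',s['tcp_pos']),proj('pics/s8.npz',s['tcp_pos']+[0,0,.04]))
E
```

```text
[ 4.94869515e-01 -1.22617818e-04  3.91822447e-01] [-0.09956413 -0.45561024 -0.15802831] [-0.00554918 -0.00793466  0.00250318] [-0.024  0.045  1.666  0.     1.43   2.326] [-2.90558981e+00  1.19411804e+00 -4.91729710e-04]
[269.31295012 121.55930046] [268.75483507 106.38910778]
```

```bash
python3 - <<'E'
from h import *
a=cv2.imread('pics/s8.png').astype(int);b=cv2.imread('pics/scene0.png').astype(int)
m=abs(a-b).sum(2)>40
for r in range(80,130):print(r,''.join('#' if x else '.' for x in m[r,235:305]))
E
```

```text
80 ...........#################################....##############........
81 ..........##################################...##############.........
82 ..........#################################.....############..........
83 ..........#################################...##############..........
84 ...........################################..##############...........
85 ...........###############################################............
86 ..........###############################################.............
87 ............###########################################...............
88 ...........###########################################................
89 ............#########.###############################.................
90 ............########...#############################..................
91 ...........#########...############################...................
92 ............########....#########################.....................
93 ............#######......#######################......................
94 ............#######......######################..............
[... 1929 characters left out ...]
.........................
121 ......................................................................
122 ......................................................................
123 ......................................................................
124 ......................................................................
125 ......................................................................
126 ......................................................................
127 ......................................................................
128 ......................................................................
129 ......................................................................
```

{"api": "jog_arm", "payload": {
  "steps": [
    {"dr": [0, 0, 0], "slide": [0.54, 0.108, 0], "hand": 0},
    {"dr": [0, 0, 0], "slide": [0.54, 0.108, 0], "hand": 0},
    {"dr": [0, 0, 0], "slide": [0.54, 0.108, 0], "hand": 0},
    {"dr": [0, 0, 0], "slide": [0.54, 0.108, 0], "hand": 0},
    {"dr": [0, 0, 0], "slide": [0.54, 0.108, 0], "hand": 0},
    {"dr": [0, 0, 0], "slide": [0.54, 0.108, 0], "hand": 0},
    {"dr": [0, 0, 0], "slide": [0, 0, -0.3], "hand": 0},
    {"dr": [0, 0, 0], "slide": [0, 0, -0.3], "hand": 0},
    {"dr": [0, 0, 0], "slide": [0, 0, -0.3], "hand": 0},
    {"dr": [0, 0, 0], "slide": [0, 0, -0.3], "hand": 0},
    {"dr": [0, 0, 0], "slide": [0, 0, -0.2], "hand": 0},
    {"dr": [0, 0, 0], "slide": [0, 0, 0], "hand": 0}
  ]
}}

```text
clock: 17.02
tcp_pos: [0.6246, 0.0258, 0.3352]
eef_rot: [2.905, -1.195, -0.002]
ft_force: [0.2, -0.5, 0.8]
width: -0.0002
finger_force: 0.0
```

{"api": "jog_arm", "payload": {
  "steps": [
    {"dr": [0, 0, 0], "slide": [0, 0, -0.25], "hand": 0},
    {"dr": [0, 0, 0], "slide": [0, 0, -0.25], "hand": 0},
    {"dr": [0, 0, 0], "slide": [0, 0, -0.25], "hand": 0},
    {"dr": [0, 0, 0], "slide": [0, 0, -0.15], "hand": 0},
    {"dr": [0, 0, 0], "slide": [0, 0, 0], "hand": 0}
  ]
}}

```text
clock: 17.65
tcp_pos: [0.6247, 0.0258, 0.2993]
eef_rot: [2.905, -1.195, -0.002]
ft_force: [-0.9, 0.0, 0.3]
width: -0.0
finger_force: 0.0
```

{"api": "jog_arm", "payload": {
  "steps": [
    {"dr": [0, 0, 0], "slide": [0, 0, -0.05], "hand": 0},
    {"dr": [0, 0, 0], "slide": [0, 0, 0], "hand": 0}
  ]
}}

```text
clock: 17.9
tcp_pos: [0.6251, 0.0259, 0.2981]
eef_rot: [-2.905, 1.195, -0.001]
ft_force: [-0.1, 0.5, 0.3]
width: -0.0001
finger_force: 0.0
```

{"api": "jog_arm", "payload": {
  "steps": [
    {"dr": [0, 0, 0], "slide": [0, 0, -0.05], "hand": 0},
    {"dr": [0, 0, 0], "slide": [0, 0, 0], "hand": 0}
  ]
}}

```text
clock: 18.15
tcp_pos: [0.6249, 0.0259, 0.2958]
eef_rot: [2.905, -1.195, -0.0]
ft_force: [-1.4, -0.5, -0.4]
width: -0.0
finger_force: 0.0
```

{"api": "jog_arm", "payload": {
  "steps": [
    {"dr": [0, 0, 0], "slide": [0, 0, -0.05], "hand": 0},
    {"dr": [0, 0, 0], "slide": [0, 0, 0], "hand": 0}
  ]
}}

```text
clock: 18.4
tcp_pos: [0.6249, 0.0258, 0.2937]
eef_rot: [2.905, -1.195, -0.0]
ft_force: [-0.2, 0.1, -0.1]
width: 0.0
finger_force: 0.0
```

{"api": "jog_arm", "payload": {
  "steps": [
    {"dr": [0, 0, 0], "slide": [0, 0, -0.05], "hand": 0},
    {"dr": [0, 0, 0], "slide": [0, 0, 0], "hand": 0}
  ]
}}

```text
clock: 18.65
tcp_pos: [0.6248, 0.0258, 0.2917]
eef_rot: [2.905, -1.195, -0.001]
ft_force: [-0.3, 0.0, -0.9]
width: -0.0
finger_force: 0.0
```

{"api": "jog_arm", "payload": {
  "steps": [
    {"dr": [0, 0, 0], "slide": [0, 0, -0.05], "hand": 0},
    {"dr": [0, 0, 0], "slide": [0, 0, 0], "hand": 0}
  ]
}}

```text
clock: 18.9
tcp_pos: [0.6248, 0.0258, 0.2897]
eef_rot: [2.905, -1.195, -0.001]
ft_force: [-0.1, -0.4, 0.5]
width: 0.0
finger_force: 0.0
```

{"api": "jog_arm", "payload": {
  "steps": [
    {"dr": [0, 0, 0], "slide": [0, 0, -0.05], "hand": 0},
    {"dr": [0, 0, 0], "slide": [0, 0, 0], "hand": 0}
  ]
}}

```text
clock: 19.15
tcp_pos: [0.6249, 0.0258, 0.2877]
eef_rot: [2.905, -1.195, -0.0]
ft_force: [-0.0, -0.3, -0.5]
width: 0.0001
finger_force: 0.0
```

{"api": "jog_arm", "payload": {
  "steps": [
    {"dr": [0, 0, 0], "slide": [0, 0, -0.05], "hand": 0},
    {"dr": [0, 0, 0], "slide": [0, 0, 0], "hand": 0}
  ]
}}

```text
clock: 19.4
tcp_pos: [0.6248, 0.0258, 0.2857]
eef_rot: [2.905, -1.195, -0.001]
ft_force: [-0.1, 0.7, 1.2]
width: -0.0001
finger_force: 0.0
```

{"api": "jog_arm", "payload": {
  "steps": [
    {"dr": [0, 0, 0], "slide": [0, 0, -0.04], "hand": 0},
    {"dr": [0, 0, 0], "slide": [0, 0, 0], "hand": 0}
  ]
}}

```text
clock: 19.65
tcp_pos: [0.6248, 0.0258, 0.2841]
eef_rot: [2.905, -1.195, -0.0]
ft_force: [1.0, -0.1, -0.3]
width: 0.0002
finger_force: 0.0
```

{"api": "jog_arm", "payload": {
  "steps": [
    {"dr": [0, 0, 0], "slide": [0, 0, -0.04], "hand": 0},
    {"dr": [0, 0, 0], "slide": [0, 0, 0], "hand": 0}
  ]
}}

```text
clock: 19.9
tcp_pos: [0.6249, 0.0258, 0.2825]
eef_rot: [2.905, -1.195, -0.0]
ft_force: [-0.2, 0.2, 0.1]
width: 0.0
finger_force: 0.0
```

{"api": "jog_arm", "payload": {
  "steps": [
    {"dr": [0, 0, 0], "slide": [0, 0, -0.04], "hand": 0},
    {"dr": [0, 0, 0], "slide": [0, 0, 0], "hand": 0}
  ]
}}

```text
clock: 20.15
tcp_pos: [0.6249, 0.0259, 0.2809]
eef_rot: [2.905, -1.195, -0.0]
ft_force: [0.7, -0.3, -0.7]
width: 0.0004
finger_force: 0.0
```

{"api": "jog_arm", "payload": {
  "steps": [
    {"dr": [0, 0, 0], "slide": [0, 0, -0.04], "hand": 0},
    {"dr": [0, 0, 0], "slide": [0, 0, 0], "hand": 0}
  ]
}}

```text
clock: 20.4
tcp_pos: [0.6249, 0.0258, 0.2794]
eef_rot: [2.905, -1.195, -0.0]
ft_force: [0.2, -0.4, -0.7]
width: -0.0003
finger_force: 0.0
```

```bash
python3 - <<'E'
from h import *
s=arm.get_state();print(s['tcp_pos'],s['ft_force'])
snap('scene','pics/s9.png');snap('wrist','pics/w9.png')
g=cv2.imread('pics/s9.png')[150:240,255:345];a=cv2.imread('pics/w9.png')
cv2.imwrite('pics/v9.png',np.hstack([cv2.resize(g,(400,400),interpolation=cv2.INTER_CUBIC),cv2.resize(a,(400,400))]))
E
```

```text
[0.62491414 0.02582269 0.27936764] [ 0.2213024  -0.38599986 -0.66495419]
```

View pics/v9.png

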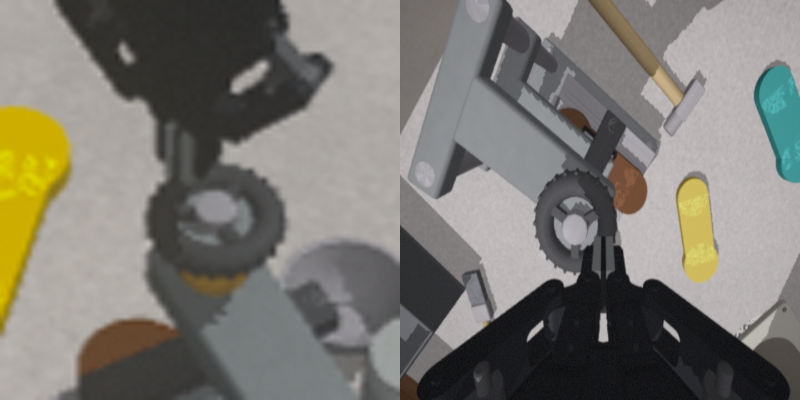

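The tips at (190,180) in the scene crop hover just at the far rim of the wheel, and in the wrist view the wheel is at (575,220). I'll keep probing down gently.

{"api": "jog_arm", "payload": {
  "steps": [
    {"dr": [0, 0, 0], "slide": [0, 0, -0.04], "hand": 0},
    {"dr": [0, 0, 0], "slide": [0, 0, 0], "hand": 0}
  ]
}}

```text
clock: 20.75
tcp_pos: [0.6249, 0.0258, 0.2778]
eef_rot: [2.905, -1.195, -0.0]
ft_force: [0.4, 0.3, 0.3]
width: 0.0002
finger_force: 0.0
```

{"api": "jog_arm", "payload": {
  "steps": [
    {"dr": [0, 0, 0], "slide": [0, 0, -0.04], "hand": 0},
    {"dr": [0, 0, 0], "slide": [0, 0, 0], "hand": 0}
  ]
}}

```text
clock: 21.0
tcp_pos: [0.6249, 0.0258, 0.2762]
eef_rot: [2.905, -1.195, -0.0]
ft_force: [0.3, -0.6, 0.5]
width: 0.0002
finger_force: 0.0
```

{"api": "jog_arm", "payload": {
  "steps": [
    {"dr": [0, 0, 0], "slide": [0, 0, -0.04], "hand": 0},
    {"dr": [0, 0, 0], "slide": [0, 0, 0], "hand": 0}
  ]
}}

```text
clock: 21.25
tcp_pos: [0.6251, 0.0258, 0.275]
eef_rot: [-2.905, 1.195, -0.001]
ft_force: [-0.5, 0.4, 2.7]
width: -0.0
finger_force: 1.2
```

{"api": "jog_arm", "payload": {
  "steps": [
    {"dr": [0, 0, 0], "slide": [0, 0, -0.04], "hand": 0},
    {"dr": [0, 0, 0], "slide": [0, 0, 0], "hand": 0}
  ]
}}

```text
clock: 21.5
tcp_pos: [0.6251, 0.0258, 0.2739]
eef_rot: [-2.905, 1.195, -0.001]
ft_force: [-2.2, -0.9, 7.4]
width: 0.0004
finger_force: 3.3
```

{"api": "jog_arm", "payload": {
  "steps": [
    {"dr": [0, 0, 0], "slide": [0, 0, 0.25], "hand": 0},
    {"dr": [0, 0, 0], "slide": [0, 0, 0.5], "hand": 0},
    {"dr": [0, 0, 0], "slide": [0, 0, 0.5], "hand": 1},
    {"dr": [0, 0, 0], "slide": [0.2, 0.044, 0.2], "hand": 1},
    {"dr": [0, 0, 0], "slide": [0.2, 0.044, 0], "hand": 1},
    {"dr": [0, 0, 0], "slide": [0.2, 0.044, 0], "hand": 1},
    {"dr": [0, 0, 0], "slide": [0, 0, 0], "hand": 1},
    {"dr": [0, 0, 0], "slide": [0, 0, 0], "hand": 1}
  ]
}}

```text
clock: 22.5
tcp_pos: [0.6487, 0.0311, 0.3304]
eef_rot: [2.905, -1.195, -0.002]
ft_force: [0.1, -0.5, 0.6]
width: 0.0852
finger_force: 0.0
```

```bash
python3 - <<'E'
from h import *
print('w9 wheel',onz('pics/w9.npz',245,240,.3125))
s=arm.get_state();print(s['tcp_pos'],s['ft_force'],s['moment'],s['joints'].round(3),s['width'])
snap('wrist','pics/w10.png');snap('top','pics/t10.png')
g=cv2.cvtColor(cv2.imread('pics/w10.png'),cv2.COLOR_BGR2GRAY)
print('wheel px pred',proj('pics/w10.npz',(.6487,.0311,.3125)))
c=cv2.HoughCircles(cv2.medianBlur(g,5),cv2.HOUGH_GRADIENT,1,60,param1=80,param2=25,minRadius=45,maxRadius=130)
if c is not None:
  for q in c[0][:5]:print(q,onz('pics/w10.npz',q[0],q[1],.3125),onz('pics/w10.npz',q[0]+q[2],q[1],.3125)-onz('pics/w10.npz',q[0],q[1],.3125))
E
```

```text
w9 wheel [0.64871293 0.03119034 0.3125    ]
[0.64867469 0.03112217 0.33035454] [ 0.0810002  -0.48913501  0.56519737] [ 0.05133215  0.00904291 -0.00027039] [ 0.03   0.345  1.429 -0.     1.369  2.381] 0.085188098705126
wheel px pred [283.5279934  227.31589363]
[282.5 246.5 112.9] [0.63856272 0.04220896 0.3125    ] [-0.05793034 -0.05843023  0.        ]
[203.5 226.5 118.4] [0.68926256 0.0711334  0.3125    ] [-0.05936578 -0.05989011  0.        ]
[475.5 200.5 117.3] [ 0.56921172 -0.07746835  0.3125    ] [-0.05730826 -0.0578288   0.        ]
[316.5  65.5 105.1] [ 0.70938326 -0.05718839  0.3125    ] [-0.04476695 -0.04522316  0.        ]
[146.5 180.5 106.3] [0.73827565 0.07303116 0.3125    ] [-0.05068988 -0.05115962  0.        ]
```

{"api": "jog_arm", "payload": {
  "steps": [
    {"dr": [0, 0, 0], "slide": [0, 0, -0.25], "hand": 1},
    {"dr": [0, 0, 0], "slide": [0, 0, -0.25], "hand": 1},
    {"dr": [0, 0, 0], "slide": [0, 0, -0.25], "hand": 1},
    {"dr": [0, 0, 0], "slide": [0, 0, -0.25], "hand": 1},
    {"dr": [0, 0, 0], "slide": [0, 0, -0.25], "hand": 1},
    {"dr": [0, 0, 0], "slide": [0, 0, -0.1], "hand": 1},
    {"dr": [0, 0, 0], "slide": [0, 0, 0], "hand": 1}
  ]
}}

```text
clock: 23.48
tcp_pos: [0.6489, 0.0311, 0.2768]
eef_rot: [2.905, -1.195, -0.001]
ft_force: [-0.2, -0.4, -0.3]
width: 0.0855
finger_force: 0.0
```

{"api": "jog_arm", "payload": {
  "steps": [
    {"dr": [0, 0, 0], "slide": [0, 0, -0.1], "hand": 1},
    {"dr": [0, 0, 0], "slide": [0, 0, -0.1], "hand": 1},
    {"dr": [0, 0, 0], "slide": [0, 0, -0.1], "hand": 1}
  ]
}}

```text
clock: 23.85
tcp_pos: [0.6489, 0.0311, 0.2649]
eef_rot: [-2.905, 1.195, -0.0]
ft_force: [-0.2, 0.2, 0.3]
width: 0.0854
finger_force: 0.0
```

{"api": "jog_arm", "payload": {
  "steps": [
    {"dr": [0, 0, 0], "slide": [0, 0, -0.1], "hand": 1},
    {"dr": [0, 0, 0], "slide": [0, 0, -0.1], "hand": 1},
    {"dr": [0, 0, 0], "slide": [0, 0, -0.1], "hand": 1},
    {"dr": [0, 0, 0], "slide": [0, 0, -0.1], "hand": 1},
    {"dr": [0, 0, 0], "slide": [0, 0, 0], "hand": 1}
  ]
}}

```text
clock: 24.48
tcp_pos: [0.6487, 0.0311, 0.2486]
eef_rot: [2.905, -1.195, -0.001]
ft_force: [1.2, 0.5, 0.9]
width: 0.0851
finger_force: 0.0
```

{"api": "jog_arm", "payload": {
  "steps": [
    {"dr": [0, 0, 0], "slide": [0, 0, 0], "hand": 0.72},
    {"dr": [0, 0, 0], "slide": [0, 0, 0], "hand": 0.72},
    {"dr": [0, 0, 0], "slide": [0, 0, 0], "hand": 0.72}
  ]
}}

```text
clock: 24.85
tcp_pos: [0.6496, 0.0315, 0.2497]
eef_rot: [-2.904, 1.195, -0.002]
ft_force: [1.9, 3.2, 3.0]
width: 0.0622
finger_force: 53.0
```

{"api": "jog_arm", "payload": {
  "steps": [
    {"dr": [0, 0, 0], "slide": [0, 0, 0], "hand": 0.5},
    {"dr": [0, 0, 0], "slide": [0, 0, 0], "hand": 0.5}
  ]
}}

```text
clock: 25.1
tcp_pos: [0.6495, 0.0315, 0.2496]
eef_rot: [-2.904, 1.195, -0.002]
ft_force: [3.2, 2.9, 2.4]
width: 0.0621
finger_force: 64.5
```

```bash
cat > st.py <<'E'
from h import *
from scipy.spatial.transform import Rotation as R
s=arm.get_state();x=R.from_rotvec(s['eef_rot']).as_matrix()[:,0]
print('t',round(s['clock'],2),s['tcp_pos'].round(4),'F',s['ft_force'].round(1),'M',s['moment'].round(3),'yaw',round(np.arctan2(x[1],x[0]),4),'j6',s['joints'][5].round(3),'w',round(s['width'],4),s['finger_force'])
E
python3 st.py
```

```text
t 25.1 [0.6495 0.0315 0.2496] F [3.2 2.9 2.4] M [ 0.626 -0.43   0.012] yaw -0.7806 j6 2.381 w 0.0621 64.54905867576599
```

{"api": "jog_arm", "payload": {
  "steps": [
    {"dr": [0, 0, 0.1], "slide": [0, 0, 0.018], "hand": 0.5},
    {"dr": [0, 0, 0.1], "slide": [0, 0, 0.0075], "hand": 0.5},
    {"dr": [0, 0, 0.1], "slide": [0, 0, 0.0075], "hand": 0.5},
    {"dr": [0, 0, 0.1], "slide": [0, 0, 0.0075], "hand": 0.5}
  ]
}}

```text
clock: 25.6
tcp_pos: [0.6498, 0.0319, 0.251]
eef_rot: [-3.055, 0.723, -0.002]
ft_force: [4.2, 4.9, 1.5]
width: 0.0623
finger_force: 64.8
```

```bash
python3 st.py
```

```text
t 25.6 [0.6498 0.0319 0.251 ] F [4.2 4.9 1.5] M [ 0.903 -0.677 -0.41 ] yaw -0.4646 j6 2.065 w 0.0623 64.78419899940491
```

{"api": "jog_arm", "payload": {
  "steps": [
    {"dr": [0, 0, 0.1], "slide": [0.01, 0.012, 0.009], "hand": 0.5},
    {"dr": [0, 0, 0.1], "slide": [0.01, 0.012, 0.009], "hand": 0.5},
    {"dr": [0, 0, 0.1], "slide": [0, 0, 0.0075], "hand": 0.5}
  ]
}}

```text
clock: 25.98
tcp_pos: [0.6499, 0.0323, 0.2518]
eef_rot: [-3.12, 0.359, -0.0]
ft_force: [2.1, 2.8, 3.1]
width: 0.0621
finger_force: 64.8
```

```bash
python3 st.py
```

```text
t 25.98 [0.6499 0.0323 0.2518] F [2.1 2.8 3.1] M [ 0.549 -0.312 -0.419] yaw -0.2291 j6 1.831 w 0.0621 64.82876300811768
```

{"api": "jog_arm", "payload": {
  "steps": [
    {"dr": [0, 0, 0.1], "slide": [0, 0, 0.0075], "hand": 0.5},
    {"dr": [0, 0, 0.1], "slide": [0, 0, 0.0075], "hand": 0.5}
  ]
}}

```text
clock: 26.22
tcp_pos: [0.65, 0.0325, 0.2525]
eef_rot: [-3.139, 0.113, -0.001]
ft_force: [0.9, 3.8, 2.1]
width: 0.0618
finger_force: 64.8
```

```bash
python3 st.py; python3 - <<'E'
from h import *
# noise at rest
import numpy as np
L=[]
for i in range(6):
    arm.get_image('wrist');L.append(np.r_[arm.get_state()['moment'],arm.get_state()['ft_force']])
L=np.array(L);print(L.mean(0).round(3),L.std(0).round(3))
E
```

```text
t 26.23 [0.65   0.0325 0.2525] F [0.9 3.8 2.1] M [ 0.716 -0.313 -0.338] yaw -0.072 j6 1.674 w 0.0618 64.81883525848389
[ 0.703 -0.361 -0.089  1.908  4.426  2.074] [0.019 0.029 0.11  0.397 0.675 0.666]
```

```bash
cat >> st.py <<'E'
open('log.txt','a').write(f"{s['clock']} {np.arctan2(x[1],x[0])+.7806} {s['moment'][2]} {s['ft_force'][2]} {s['tcp_pos'][2]}\n")
E
```

{"api": "jog_arm", "payload": {
  "steps": [
    {"dr": [0, 0, 0.1], "slide": [0.008, 0.016, 0.018], "hand": 0.5}
  ]
}}

```text
clock: 26.65
tcp_pos: [0.65, 0.0327, 0.253]
eef_rot: [3.141, 0.007, -0.001]
ft_force: [1.6, 1.8, 1.7]
width: 0.0624
finger_force: 64.9
```

```bash
python3 st.py
```

```text
t 26.65 [0.65   0.0327 0.253 ] F [1.6 1.8 1.7] M [ 0.271 -0.176 -0.408] yaw 0.0044 j6 1.598 w 0.0624 64.87122416496277
```

{"api": "jog_arm", "payload": {
  "steps": [
    {"dr": [0, 0, 0.1], "slide": [0, 0, 0.0075], "hand": 0.5}
  ]
}}

```text
clock: 26.78
tcp_pos: [0.6499, 0.0327, 0.2532]
eef_rot: [-3.139, -0.131, 0.001]
ft_force: [2.3, 3.3, 1.4]
width: 0.0621
finger_force: 64.9
```

```bash
python3 st.py
```

```text
t 26.77 [0.6499 0.0327 0.2532] F [2.3 3.3 1.4] M [ 0.558 -0.221 -0.346] yaw 0.0837 j6 1.519 w 0.0621 64.86181855201721
```

{"api": "jog_arm", "payload": {
  "steps": [
    {"dr": [0, 0, 0.1], "slide": [0, 0, 0.0075], "hand": 0.5}
  ]
}}

```text
clock: 26.9
tcp_pos: [0.6499, 0.0329, 0.2535]
eef_rot: [-3.131, -0.254, 0.001]
ft_force: [1.5, 3.7, 1.5]
width: 0.0621
finger_force: 64.8
```

```bash
python3 st.py
```

```text
t 26.9 [0.6499 0.0329 0.2535] F [1.5 3.7 1.5] M [ 0.592 -0.266 -0.403] yaw 0.1621 j6 1.441 w 0.0621 64.83835816383362
```

{"api": "jog_arm", "payload": {
  "steps": [
    {"dr": [0, 0, 0.1], "slide": [0, 0, 0.0075], "hand": 0.5}
  ]
}}

```text
clock: 27.02
tcp_pos: [0.6499, 0.033, 0.2538]
eef_rot: [-3.118, -0.377, 0.001]
ft_force: [1.7, 4.5, 1.2]
width: 0.062
finger_force: 64.8
```

```bash
python3 st.py
```

```text
t 27.02 [0.6499 0.033  0.2538] F [1.7 4.5 1.2] M [ 0.726 -0.205 -0.386] yaw 0.2408 j6 1.362 w 0.062 64.8121690750122
```

{"api": "jog_arm", "payload": {
  "steps": [
    {"dr": [0, 0, 0.1], "slide": [0, 0, 0.0075], "hand": 0.5}
  ]
}}

```text
clock: 27.15
tcp_pos: [0.6499, 0.0332, 0.2541]
eef_rot: [-3.101, -0.499, 0.001]
ft_force: [1.6, 4.8, 1.4]
width: 0.0621
finger_force: 64.8
```

```bash
python3 st.py
```

```text
t 27.15 [0.6499 0.0332 0.2541] F [1.6 4.8 1.4] M [ 0.676 -0.193 -0.459] yaw 0.3193 j6 1.283 w 0.0621 64.81426119804382
```

{"api": "jog_arm", "payload": {
  "steps": [
    {"dr": [0, 0, 0.1], "slide": [0, 0, 0.0075], "hand": 0.5}
  ]
}}

```text
clock: 27.28
tcp_pos: [0.6498, 0.0333, 0.2544]
eef_rot: [-3.079, -0.621, 0.001]
ft_force: [0.4, 5.1, 1.5]
width: 0.0619
finger_force: 64.8
```

```bash
python3 st.py
```

```text
t 27.27 [0.6498 0.0333 0.2544] F [0.4 5.1 1.5] M [ 0.806 -0.24  -0.446] yaw 0.3979 j6 1.205 w 0.0619 64.81991171836853
```

{"api": "jog_arm", "payload": {
  "steps": [
    {"dr": [0, 0, 0.1], "slide": [0, 0.012, 0.013], "hand": 0.5}
  ]
}}

```text
clock: 27.4
tcp_pos: [0.6498, 0.0334, 0.2548]
eef_rot: [-3.052, -0.741, 0.001]
ft_force: [1.6, 2.8, 1.0]
width: 0.0619
finger_force: 64.8
```

```bash
python3 st.py
```

```text
t 27.4 [0.6498 0.0334 0.2548] F [1.6 2.8 1. ] M [ 0.449 -0.173 -0.397] yaw 0.4764 j6 1.127 w 0.0619 64.84928727149963
```

{"api": "jog_arm", "payload": {
  "steps": [
    {"dr": [0, 0, 0.1], "slide": [0, 0.01, 0.0075], "hand": 0.5}
  ]
}}

```text
clock: 27.52
tcp_pos: [0.6497, 0.0335, 0.2551]
eef_rot: [-3.021, -0.861, 0.001]
ft_force: [1.6, 1.5, 1.2]
width: 0.0623
finger_force: 64.9
```

```bash
python3 st.py
```

```text
t 27.52 [0.6497 0.0335 0.2551] F [1.6 1.5 1.2] M [ 0.253 -0.197 -0.405] yaw 0.555 j6 1.049 w 0.0623 64.85154032707214
```

{"api": "jog_arm", "payload": {
  "steps": [
    {"dr": [0, 0, 0.1], "slide": [0, 0, 0.0075], "hand": 0.5}
  ]
}}

```text
clock: 27.65
tcp_pos: [0.6496, 0.0336, 0.2553]
eef_rot: [-2.985, -0.978, 0.002]
ft_force: [1.7, 2.6, -0.0]
width: 0.0623
finger_force: 64.8
```

```bash
python3 st.py
```

```text
t 27.65 [0.6496 0.0336 0.2553] F [ 1.7  2.6 -0. ] M [ 0.462 -0.132 -0.438] yaw 0.6335 j6 0.971 w 0.0623 64.84487056732178
```

{"api": "jog_arm", "payload": {
  "steps": [
    {"dr": [0, 0, 0.1], "slide": [0, 0, 0.0075], "hand": 0.5}
  ]
}}

```text
clock: 27.78
tcp_pos: [0.6496, 0.0337, 0.2557]
eef_rot: [-2.944, -1.095, 0.002]
ft_force: [-0.2, 3.9, 1.9]
width: 0.0624
finger_force: 64.8
```

```bash
python3 st.py
```

```text
t 27.77 [0.6496 0.0337 0.2557] F [-0.2  3.9  1.9] M [ 0.531 -0.077 -0.407] yaw 0.712 j6 0.892 w 0.0624 64.84519958496094
```

{"api": "jog_arm", "payload": {
  "steps": [
    {"dr": [0, 0, 0.1], "slide": [0, 0, 0.0075], "hand": 0.5}
  ]
}}

```text
clock: 27.9
tcp_pos: [0.6495, 0.0338, 0.2559]
eef_rot: [-2.898, -1.209, 0.002]
ft_force: [-0.9, 3.3, 2.4]
width: 0.0622
finger_force: 64.8
```

```bash
python3 st.py
```

```text
t 27.9 [0.6495 0.0338 0.2559] F [-0.9  3.3  2.4] M [ 0.611 -0.061 -0.409] yaw 0.7906 j6 0.814 w 0.0622 64.8485791683197
```

{"api": "jog_arm", "payload": {
  "steps": [
    {"dr": [0, 0, 0.1], "slide": [-0.004, 0.012, 0.013], "hand": 0.5}
  ]
}}

```text
clock: 28.02
tcp_pos: [0.6494, 0.0339, 0.2564]
eef_rot: [-2.849, -1.322, 0.002]
ft_force: [2.0, 2.0, 1.9]
width: 0.062
finger_force: 64.9
```

```bash
python3 st.py
```

```text
t 28.02 [0.6494 0.0339 0.2564] F [2.  2.  1.9] M [ 0.239 -0.152 -0.356] yaw 0.8691 j6 0.736 w 0.062 64.8855721950531
```

{"api": "jog_arm", "payload": {
  "steps": [
    {"dr": [0, 0, 0.1], "slide": [-0.004, 0.01, 0.01], "hand": 0.5}
  ]
}}

```text
clock: 28.15
tcp_pos: [0.6493, 0.034, 0.2568]
eef_rot: [2.795, 1.433, -0.002]
ft_force: [1.3, 0.9, 1.1]
width: 0.0624
finger_force: 64.9
```

```bash
python3 st.py
```

```text
t 28.15 [0.6493 0.034  0.2568] F [1.3 0.9 1.1] M [ 0.053 -0.269 -0.372] yaw 0.9476 j6 0.658 w 0.0624 64.92924928665161
```

{"api": "jog_arm", "payload": {
  "steps": [
    {"dr": [0, 0, 0.1], "slide": [0, 0, 0.0075], "hand": 0.5}
  ]
}}

```text
clock: 28.28
tcp_pos: [0.6492, 0.0341, 0.257]
eef_rot: [-2.737, -1.542, 0.002]
ft_force: [-0.2, 2.2, -0.2]
width: 0.0621
finger_force: 64.9
```

```bash
python3 st.py
```

```text
t 28.27 [0.6492 0.0341 0.257 ] F [-0.2  2.2 -0.2] M [ 0.273 -0.108 -0.418] yaw 1.0261 j6 0.579 w 0.0621 64.922354221344
```

{"api": "jog_arm", "payload": {
  "steps": [
    {"dr": [0, 0, 0.1], "slide": [0, 0, 0.0075], "hand": 0.5}
  ]
}}

```text
clock: 28.4
tcp_pos: [0.649, 0.0341, 0.2573]
eef_rot: [-2.674, -1.648, 0.003]
ft_force: [0.1, 1.2, 0.9]
width: 0.0618
finger_force: 64.9
```

```bash
python3 st.py
```

```text
t 28.4 [0.649  0.0341 0.2573] F [0.1 1.2 0.9] M [ 0.309 -0.075 -0.375] yaw 1.1045 j6 0.501 w 0.0618 64.91211891174316
```

{"api": "jog_arm", "payload": {
  "steps": [
    {"dr": [0, 0, 0.1], "slide": [0, 0, 0.0075], "hand": 0.5}
  ]
}}

```text
clock: 28.52
tcp_pos: [0.6489, 0.0342, 0.2576]
eef_rot: [-2.607, -1.751, 0.003]
ft_force: [-0.1, 2.8, 0.6]
width: 0.0621
finger_force: 64.9
```

```bash
python3 st.py
```

```text
t 28.52 [0.6489 0.0342 0.2576] F [-0.1  2.8  0.6] M [ 0.321 -0.027 -0.432] yaw 1.1831 j6 0.422 w 0.0621 64.9119758605957
```

{"api": "jog_arm", "payload": {
  "steps": [
    {"dr": [0, 0, 0.1], "slide": [0, 0, 0.0075], "hand": 0.5}
  ]
}}

```text
clock: 28.65
tcp_pos: [0.6488, 0.0342, 0.2578]
eef_rot: [-2.536, -1.852, 0.003]
ft_force: [-1.4, 2.3, 1.0]
width: 0.062
finger_force: 64.9
```

```bash
python3 st.py
```

```text
t 28.65 [0.6488 0.0342 0.2578] F [-1.4  2.3  1. ] M [ 0.266  0.036 -0.362] yaw 1.2617 j6 0.344 w 0.062 64.91846680641174
```

{"api": "jog_arm", "payload": {
  "steps": [
    {"dr": [0, 0, 0.1], "slide": [-0.008, 0.005, 0.01], "hand": 0.5}
  ]
}}

```text
clock: 28.78
tcp_pos: [0.6487, 0.0343, 0.2582]
eef_rot: [-2.462, -1.951, 0.003]
ft_force: [0.6, 0.7, 0.0]
width: 0.0622
finger_force: 64.9
```

```bash
python3 st.py
```

```text
t 28.77 [0.6487 0.0343 0.2582] F [0.6 0.7 0. ] M [ 0.184 -0.097 -0.398] yaw 1.3402 j6 0.265 w 0.0622 64.93753910064697
```

{"api": "jog_arm", "payload": {
  "steps": [
    {"dr": [0, 0, 0.1], "slide": [-0.004, 0.004, 0.0085], "hand": 0.5}
  ]
}}

```text
clock: 28.9
tcp_pos: [0.6486, 0.0343, 0.2586]
eef_rot: [-2.383, -2.046, 0.003]
ft_force: [0.3, 1.4, 1.6]
width: 0.0615
finger_force: 64.9
```

```bash
python3 st.py
```

```text
t 28.9 [0.6486 0.0343 0.2586] F [0.3 1.4 1.6] M [ 0.123 -0.106 -0.347] yaw 1.4187 j6 0.187 w 0.0615 64.94262099266052
```

{"api": "jog_arm", "payload": {
  "steps": [
    {"dr": [0, 0, 0.1], "slide": [-0.004, 0, 0.0075], "hand": 0.5}
  ]
}}

```text
clock: 29.02
tcp_pos: [0.6484, 0.0343, 0.2589]
eef_rot: [-2.301, -2.138, 0.003]
ft_force: [-0.9, 1.1, 0.4]
width: 0.0623
finger_force: 64.9
```

```bash
python3 st.py
```

```text
t 29.02 [0.6484 0.0343 0.2589] F [-0.9  1.1  0.4] M [ 0.127 -0.166 -0.341] yaw 1.4972 j6 0.109 w 0.0623 64.94189143180847
```

{"api": "jog_arm", "payload": {
  "steps": [
    {"dr": [0, 0, 0.1], "slide": [0, 0, 0.0075], "hand": 0.5}
  ]
}}

```text
clock: 29.15
tcp_pos: [0.6483, 0.0343, 0.2591]
eef_rot: [-2.215, -2.226, 0.003]
ft_force: [-0.6, 1.4, 0.3]
width: 0.0623
finger_force: 64.9
```

```bash
python3 st.py
```

```text
t 29.15 [0.6483 0.0343 0.2591] F [-0.6  1.4  0.3] M [ 0.187 -0.003 -0.461] yaw 1.5758 j6 0.03 w 0.0623 64.9440586566925
```

{"api": "jog_arm", "payload": {
  "steps": [
    {"dr": [0, 0, 0.1], "slide": [0, 0, 0.0075], "hand": 0.5}
  ]
}}

```text
clock: 29.28
tcp_pos: [0.6482, 0.0343, 0.2594]
eef_rot: [-2.126, -2.311, 0.003]
ft_force: [-0.9, 1.7, 1.3]
width: 0.0621
finger_force: 64.9
```

```bash
python3 st.py
```

```text
t 29.27 [0.6482 0.0343 0.2594] F [-0.9  1.7  1.3] M [ 0.226  0.01  -0.41 ] yaw 1.6543 j6 -0.048 w 0.0621 64.94844675064087
```

{"api": "jog_arm", "payload": {
  "steps": [
    {"dr": [0, 0, 0.1], "slide": [0, 0, 0.0075], "hand": 0.5}
  ]
}}

```text
clock: 29.4
tcp_pos: [0.648, 0.0343, 0.2597]
eef_rot: [-2.033, -2.393, 0.003]
ft_force: [-0.8, 0.2, 0.7]
width: 0.0622
finger_force: 65.0
```

```bash
python3 st.py
```

```text
t 29.4 [0.648  0.0343 0.2597] F [-0.8  0.2  0.7] M [ 0.19   0.115 -0.386] yaw 1.7328 j6 -0.127 w 0.0622 64.95993375778198
```

{"api": "jog_arm", "payload": {
  "steps": [
    {"dr": [0, 0, 0.1], "slide": [-0.006, 0, 0.0085], "hand": 0.5}
  ]
}}

```text
clock: 29.52
tcp_pos: [0.6479, 0.0343, 0.26]
eef_rot: [-1.938, -2.471, 0.003]
ft_force: [0.2, 0.9, 0.6]
width: 0.0622
finger_force: 65.0
```

```bash
python3 st.py
```

```text
t 29.52 [0.6479 0.0343 0.26  ] F [0.2 0.9 0.6] M [ 0.182 -0.083 -0.368] yaw 1.8114 j6 -0.206 w 0.0622 64.95876789093018
```

{"api": "jog_arm", "payload": {
  "steps": [
    {"dr": [0, 0, 0.1], "slide": [-0.004, 0, 0.0085], "hand": 0.5}
  ]
}}

```text
clock: 29.65
tcp_pos: [0.6478, 0.0343, 0.2603]
eef_rot: [-1.839, -2.545, 0.003]
ft_force: [0.4, 1.2, 0.7]
width: 0.062
finger_force: 65.0
```

```bash
python3 st.py
```

```text
t 29.65 [0.6478 0.0343 0.2603] F [0.4 1.2 0.7] M [ 0.114 -0.078 -0.408] yaw 1.8899 j6 -0.284 w 0.062 64.95543479919434
```

{"api": "jog_arm", "payload": {
  "steps": [
    {"dr": [0, 0, 0.1], "slide": [-0.004, 0, 0.0075], "hand": 0.5}
  ]
}}

```text
clock: 29.78
tcp_pos: [0.6477, 0.0342, 0.2607]
eef_rot: [-1.738, -2.615, 0.003]
ft_force: [-0.0, 1.1, -0.2]
width: 0.0622
finger_force: 64.9
```

```bash
python3 st.py
```

```text
t 29.77 [0.6477 0.0342 0.2607] F [-0.   1.1 -0.2] M [ 0.203 -0.109 -0.347] yaw 1.9685 j6 -0.363 w 0.0622 64.94994878768921
```

{"api": "jog_arm", "payload": {
  "steps": [
    {"dr": [0, 0, 0.1], "slide": [0, 0, 0.0075], "hand": 0.5}
  ]
}}

```text
clock: 29.9
tcp_pos: [0.6476, 0.0342, 0.2609]
eef_rot: [-1.634, -2.681, 0.003]
ft_force: [-1.5, 0.9, 1.3]
width: 0.062
finger_force: 65.0
```

```bash
python3 st.py
```

```text
t 29.9 [0.6476 0.0342 0.2609] F [-1.5  0.9  1.3] M [ 0.105  0.039 -0.372] yaw 2.047 j6 -0.441 w 0.062 64.95823860168457
```

{"api": "jog_arm", "payload": {
  "steps": [
    {"dr": [0, 0, 0.1], "slide": [0, 0, 0.0075], "hand": 0.5}
  ]
}}

```text
clock: 30.02
tcp_pos: [0.6474, 0.0341, 0.2612]
eef_rot: [-1.527, -2.743, 0.003]
ft_force: [-1.1, -0.1, 0.1]
width: 0.0619
finger_force: 65.0
```

```bash
python3 st.py; python3 -c "
import numpy as np;d=np.loadtxt('log.txt');print(np.c_[d[:,1],d[:,2]][-12:].round(3).tolist())
for i in range(0,len(d),4):print(d[i:i+4,1].mean().round(2),d[i:i+4,2].mean().round(3))"
```

```text
t 30.02 [0.6474 0.0341 0.2612] F [-1.1 -0.1  0.1] M [ 0.062  0.156 -0.412] yaw 2.1255 j6 -0.52 w 0.0619 64.96875286102295
[[2.042, -0.362], [2.121, -0.398], [2.199, -0.347], [2.278, -0.341], [2.356, -0.461], [2.435, -0.41], [2.513, -0.386], [2.592, -0.368], [2.671, -0.408], [2.749, -0.347], [2.828, -0.372], [2.906, -0.412]]
0.9 -0.386
1.22 -0.427
1.53 -0.403
1.85 -0.399
2.16 -0.362
2.47 -0.406
2.79 -0.385
```

{"api": "jog_arm", "payload": {
  "steps": [
    {"dr": [0, 0, 0.1], "slide": [-0.006, 0, 0.008], "hand": 0.5}
  ]
}}

```text
clock: 30.15
tcp_pos: [0.6473, 0.034, 0.2616]
eef_rot: [-1.419, -2.801, 0.003]
ft_force: [-0.6, 0.2, -0.4]
width: 0.0622
finger_force: 65.0
```

```bash
python3 st.py
```

```text
t 30.15 [0.6473 0.034  0.2616] F [-0.6  0.2 -0.4] M [ 0.044  0.012 -0.379] yaw 2.204 j6 -0.598 w 0.0622 64.96439337730408
```

{"api": "jog_arm", "payload": {
  "steps": [
    {"dr": [0, 0, 0.1], "slide": [-0.004, 0, 0.008], "hand": 0.5}
  ]
}}

```text
clock: 30.28
tcp_pos: [0.6472, 0.034, 0.2619]
eef_rot: [-1.308, -2.855, 0.003]
ft_force: [-0.6, -0.4, 0.6]
width: 0.0621
finger_force: 65.0
```

```bash
python3 st.py
```

```text
t 30.27 [0.6472 0.034  0.2619] F [-0.6 -0.4  0.6] M [ 0.008 -0.059 -0.36 ] yaw 2.2826 j6 -0.677 w 0.0621 64.95888590812683
```

{"api": "jog_arm", "payload": {
  "steps": [
    {"dr": [0, 0, 0.1], "slide": [-0.004, -0.003, 0.0075], "hand": 0.5}
  ]
}}

```text
clock: 30.4
tcp_pos: [0.6471, 0.0339, 0.2622]
eef_rot: [-1.195, -2.904, 0.003]
ft_force: [1.1, 0.7, 0.2]
width: 0.0623
finger_force: 65.0
```

```bash
python3 st.py
```

```text
t 30.4 [0.6471 0.0339 0.2622] F [1.1 0.7 0.2] M [ 0.011 -0.012 -0.386] yaw 2.3611 j6 -0.755 w 0.0623 64.96242642402649
```

{"api": "jog_arm", "payload": {
  "steps": [
    {"dr": [0, 0, 0.1], "slide": [0, -0.003, 0.0075], "hand": 0.5}
  ]
}}

```text
clock: 30.52
tcp_pos: [0.647, 0.0338, 0.2625]
eef_rot: [-1.08, -2.948, 0.003]
ft_force: [-1.2, -0.1, -0.1]
width: 0.062
finger_force: 65.0
```

```bash
python3 st.py
```

```text
t 30.52 [0.647  0.0338 0.2625] F [-1.2 -0.1 -0.1] M [ 0.061  0.021 -0.341] yaw 2.4396 j6 -0.834 w 0.062 64.96390700340271
```

{"api": "jog_arm", "payload": {
  "steps": [
    {"dr": [0, 0, 0.1], "slide": [0, -0.003, 0.0075], "hand": 0.5}
  ]
}}

```text
clock: 30.65
tcp_pos: [0.6469, 0.0337, 0.2627]
eef_rot: [-0.963, -2.988, 0.003]
ft_force: [-1.4, 0.1, 0.2]
width: 0.062
finger_force: 64.9
```

```bash
python3 st.py
```

```text
t 30.65 [0.6469 0.0337 0.2627] F [-1.4  0.1  0.2] M [ 0.1    0.078 -0.507] yaw 2.518 j6 -0.913 w 0.062 64.94731307029724
```

{"api": "jog_arm", "payload": {
  "steps": [
    {"dr": [0, 0, 0.1], "slide": [0, -0.003, 0.0075], "hand": 0.5}
  ]
}}

```text
clock: 30.78
tcp_pos: [0.6468, 0.0336, 0.263]
eef_rot: [-0.845, -3.023, 0.003]
ft_force: [-1.1, 1.2, -0.5]
width: 0.0622
finger_force: 64.9
```

```bash
python3 st.py
```

```text
t 30.77 [0.6468 0.0336 0.263 ] F [-1.1  1.2 -0.5] M [ 0.132  0.104 -0.49 ] yaw 2.5966 j6 -0.991 w 0.0622 64.90479826927185
```

{"api": "jog_arm", "payload": {
  "steps": [
    {"dr": [0, 0, 0.1], "slide": [-0.003, -0.003, 0.0075], "hand": 0.5}
  ]
}}

```text
clock: 30.9
tcp_pos: [0.6468, 0.0335, 0.2633]
eef_rot: [-0.726, -3.054, 0.002]
ft_force: [-0.6, 0.9, 0.5]
width: 0.0623
finger_force: 64.9
```

```bash
python3 st.py
```

```text
t 30.9 [0.6468 0.0335 0.2633] F [-0.6  0.9  0.5] M [ 0.058  0.063 -0.498] yaw 2.6749 j6 -1.07 w 0.0623 64.91931796073914
```

{"api": "jog_arm", "payload": {
  "steps": [
    {"dr": [0, 0, 0.1], "slide": [-0.003, -0.003, 0.0075], "hand": 0.5}
  ]
}}

```text
clock: 31.02
tcp_pos: [0.6467, 0.0334, 0.2636]
eef_rot: [-0.605, -3.08, 0.002]
ft_force: [0.3, 1.1, 0.1]
width: 0.0622
finger_force: 64.9
```

```bash
python3 st.py
```

```text
t 31.02 [0.6467 0.0334 0.2636] F [0.3 1.1 0.1] M [ 0.101  0.02  -0.497] yaw 2.7535 j6 -1.149 w 0.0622 64.94048237800598
```

{"api": "jog_arm", "payload": {
  "steps": [
    {"dr": [0, 0, 0.1], "slide": [-0.002, -0.003, 0.0075], "hand": 0.5}
  ]
}}

```text
clock: 31.15
tcp_pos: [0.6467, 0.0332, 0.264]
eef_rot: [-0.484, -3.102, 0.002]
ft_force: [-0.7, 0.2, 0.7]
width: 0.0622
finger_force: 64.9
```

```bash
python3 st.py
```

```text
t 31.15 [0.6467 0.0332 0.264 ] F [-0.7  0.2  0.7] M [ 0.111  0.006 -0.502] yaw 2.832 j6 -1.228 w 0.0622 64.94982719421387
```

{"api": "jog_arm", "payload": {
  "steps": [
    {"dr": [0, 0, 0.1], "slide": [0, -0.003, 0.0075], "hand": 0.5}
  ]
}}

```text
clock: 31.28
tcp_pos: [0.6466, 0.0331, 0.2642]
eef_rot: [-0.362, -3.118, 0.002]
ft_force: [0.2, 0.9, -0.2]
width: 0.0619
finger_force: 65.0
```

```bash
python3 st.py
```

```text
t 31.27 [0.6466 0.0331 0.2642] F [ 0.2  0.9 -0.2] M [ 0.072  0.062 -0.549] yaw 2.9105 j6 -1.306 w 0.0619 64.953453540802
```

{"api": "jog_arm", "payload": {
  "steps": [
    {"dr": [0, 0, 0.1], "slide": [0, -0.003, 0.0075], "hand": 0.5}
  ]
}}

```text
clock: 31.4
tcp_pos: [0.6466, 0.033, 0.2645]
eef_rot: [-0.239, -3.13, 0.002]
ft_force: [0.1, 0.2, 0.3]
width: 0.0623
finger_force: 65.0
```

```bash
python3 st.py
```

```text
t 31.4 [0.6466 0.033  0.2645] F [0.1 0.2 0.3] M [ 0.069  0.052 -0.589] yaw 2.9891 j6 -1.385 w 0.0623 64.95653986930847
```

{"api": "jog_arm", "payload": {
  "steps": [
    {"dr": [0, 0, 0.1], "slide": [0, -0.003, 0.0075], "hand": 0.5},
    {"dr": [0, 0, 0.1], "slide": [0, -0.003, 0.0075], "hand": 0.5}
  ]
}}

```text
clock: 31.65
tcp_pos: [0.6466, 0.0327, 0.2651]
eef_rot: [0.007, -3.139, 0.001]
ft_force: [-0.2, -0.1, 0.7]
width: 0.062
finger_force: 65.0
```

```bash
python3 st.py
```

```text
t 31.65 [0.6466 0.0327 0.2651] F [-0.2 -0.1  0.7] M [ 0.076  0.064 -0.561] yaw -3.1371 j6 -1.542 w 0.062 64.96221899986267
```

{"api": "jog_arm", "payload": {
  "steps": [
    {"dr": [0, 0, 0.1], "slide": [0, -0.003, 0.0075], "hand": 0.5}
  ]
}}

```text
clock: 31.78
tcp_pos: [0.6466, 0.0326, 0.2654]
eef_rot: [0.13, -3.136, 0.001]
ft_force: [-0.8, 0.8, 0.1]
width: 0.0623
finger_force: 65.0
```

```bash
python3 st.py
```

```text
t 31.77 [0.6466 0.0326 0.2654] F [-0.8  0.8  0.1] M [ 0.03   0.104 -0.559] yaw -3.0585 j6 -1.621 w 0.0623 64.96448278427124
```

{"api": "jog_arm", "payload": {
  "steps": [
    {"dr": [0, 0, 0], "slide": [0, 0, 0], "hand": 0.5},
    {"dr": [0, 0, 0], "slide": [0, 0, 0], "hand": 0.5}
  ]
}}

```text
clock: 32.02
tcp_pos: [0.6466, 0.0326, 0.2655]
eef_rot: [0.127, -3.136, 0.002]
ft_force: [-3.2, -2.6, 0.4]
width: 0.0623
finger_force: 65.1
```

```bash
python3 st.py; python3 -c "
import numpy as np;from scipy.optimize import curve_fit
d=np.loadtxt('log.txt')[:-1];t=d[:,1].copy();t[t<0]+=2*np.pi
f=lambda b:np.where(t>b,.08+.146*(t-b),0)
for b in np.arange(3.1,3.5,.04):
  r=-d[:,2]-f(b);print(b.round(2),'yaw',(b-.7806).round(3),'base',r.mean().round(3),'rms',r.std().round(4))"
```

```text
t 32.02 [0.6466 0.0326 0.2655] F [-3.2 -2.6  0.4] M [-0.393  0.529 -0.286] yaw -3.0606 j6 -1.619 w 0.0623 65.11414647102356
3.1 yaw 2.319 base 0.383 rms 0.0407
3.14 yaw 2.359 base 0.384 rms 0.0396
3.18 yaw 2.399 base 0.388 rms 0.0368
3.22 yaw 2.439 base 0.389 rms 0.0362
3.26 yaw 2.479 base 0.392 rms 0.031
3.3 yaw 2.519 base 0.395 rms 0.0354
3.34 yaw 2.559 base 0.397 rms 0.0355
3.38 yaw 2.599 base 0.4 rms 0.0384
3.42 yaw 2.639 base 0.401 rms 0.0387
3.46 yaw 2.679 base 0.404 rms 0.0417
```

{"api": "jog_arm", "payload": {
  "steps": [
    {"dr": [0, 0, 0.05], "slide": [0, 0, 0.004], "hand": 0.5},
    {"dr": [0, 0, 0], "slide": [0, 0, 0], "hand": 0.5},
    {"dr": [0, 0, 0], "slide": [0, 0, 0], "hand": 0.5},
    {"dr": [0, 0, 0], "slide": [0, 0, 0], "hand": 1},
    {"dr": [0, 0, 0], "slide": [0, 0, 0], "hand": 1},
    {"dr": [0, 0, 0], "slide": [0, 0, 0], "hand": 1},
    {"dr": [0, 0, 0], "slide": [0, 0, 0], "hand": 1}
  ]
}}

```text
clock: 32.9
tcp_pos: [0.6478, 0.0336, 0.2664]
eef_rot: [-0.193, 3.135, 0.0]
ft_force: [0.1, -0.0, -0.2]
width: 0.0852
finger_force: 0.0
```

```bash
python3 st.py
```

```text
t 32.9 [0.6478 0.0336 0.2664] F [ 0.1 -0.  -0.2] M [ 0.01  -0.052 -0.007] yaw -3.019 j6 -1.66 w 0.0852 0.0
```

Released cleanly. I'll rise clear, slowly at first.

{"api": "jog_arm", "payload": {
  "steps": [
    {"dr": [0, 0, 0], "slide": [0, 0, 0.1], "hand": 1},
    {"dr": [0, 0, 0], "slide": [0, 0, 0.15], "hand": 1},
    {"dr": [0, 0, 0], "slide": [0, 0, 0.25], "hand": 1},
    {"dr": [0, 0, 0], "slide": [0, 0, 0.5], "hand": 1},
    {"dr": [0, 0, 0], "slide": [0, 0, 0.5], "hand": 1},
    {"dr": [0, 0, 0], "slide": [0, 0, 0.5], "hand": 1},
    {"dr": [0, 0, 0], "slide": [0, 0, 0.5], "hand": 1},
    {"dr": [0, 0, 0], "slide": [0, 0, 0], "hand": 1},
    {"dr": [0, 0, 0], "slide": [0, 0, 0], "hand": 1}
  ]
}}

```text
clock: 34.02
tcp_pos: [0.6474, 0.0334, 0.3658]
eef_rot: [0.192, -3.135, -0.0]
ft_force: [0.1, 0.5, -0.4]
width: 0.0854
finger_force: 0.0
```

```bash
python3 st.py; python3 -c "
from h import *
print(arm.sign_off())"
```

```text
t 34.02 [0.6474 0.0334 0.3658] F [ 0.1  0.5 -0.4] M [ 0.014  0.056 -0.032] yaw -3.019 j6 -1.66 w 0.0854 0.0
the job is handed in; nothing more can be done
None
```

I handed the job in at 34 s with no verdict returned: the sole is against the back stop and, going by the wheel's moment, nipped about an eighth of a turn past first bite (roughly 50 N, not measured directly), and the hand is clear of the wheel.

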